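# Pack sample boxes on a stack carrier and clamp them

### The job

Turn the carrier's knob past its click to open the clamp jaws, then stack all the sample boxes on the carrier's seat so that every base locks fully down over the lugs below it, and set the handled cover on top, locked down as well. Last, turn the knob back past its click so that the jaws clamp the bottom box, and leave the other things on the bench where they are.

Things in the scene. Friction and masses are not known exactly. Their poses are not given: they have to be found in the camera images.
- box_1_mid (a point): lidded sample box, one of up to five alike (may be absent): body 60 (x) x 92 (y) mm, 34 from underside to lid top, white below, grey lid, 0.16 kg. Two lugs on the lid, 36 (x) x 14 (y), 5 high, at y = +28 and -28; two recesses 41 x 19, 6 deep in the underside at the same places; fits either way round. Grip across the 60 mm. Origin: box centre, 17 mm above its underside; z up
- box_2_mid (a point): another lidded box like box_1 (may be absent); origin, axes as there. At the base a foot 6 mm high sticks out 6 mm beyond the body at both y ends (104 long in all)
- box_3_mid (a point): another lidded box like box_1 (may be absent); origin, axes as there. Locked boxes rise 34 mm each; one that rides on the lugs stands 5 mm too high
- box_4_mid (a point): another lidded box like box_1 (may be absent); origin, axes as there. The clearance round a lug in its recess is 2.5 mm a side
- box_5_mid (a point): another lidded box like box_1 (may be absent); origin, axes as there. 
- cover_bar (a point): stack cover: grey plate 60 (x) x 104 (y) x 13 mm with the boxes' recesses in its underside and a dark carrying handle on top: a bar 12 thick (x), 68 long (y), 14 high; 43 high in all. Origin: centre of the bar, 36 above the underside, 7 below its top; the bar's underside is 16 above the plate. Fits either way round
- seat (a point): seat of the fixed grey stack carrier (slab 225 x 176 x 22 mm). Origin: seat centre on the slab's top face; lugs as on the lids at y = +28 and -28 mm. A seated box has its x along the seat's x, centre 17 mm above this point. Jaws at both y ends hook over the bottom box's foot: tips at y = +-48.5 clamped (block loading), +-58.5 open; tops 16 above the slab. The knob is 135 mm off towards -x
- clamp_knob (a joint): carrier's clamp knob, rad: 0 clamped, 1.4 open, growing counter-clockwise from above. A spring detent resists with up to about 0.15 N m and tips over half-way (0.7): past that the knob snaps to that end if let go, short of it it springs back. It moves both jaws
- knob_grip (a point): grip of the clamp knob, on its vertical axis: an upright bar 12 thick, 46 long, 32 high on a disc 50 mm across. Origin: 10 mm below the bar's top, 22 above the disc, 56 above the worktop; x along the bar, turning with the knob; z up
- tape_roll: bystander: roll of beige tape lying flat, 62 mm across, 19 high; origin at the middle of its underside
- petri_1: bystander: round clear dish, 60 mm across, 16 high; origin at the middle of its underside
- canister: bystander: small white screw-cap jar, 31 mm across, 40 high; origin at the middle of its underside
Not all that is in view belongs to the job. Leave any blue or yellow look-alike of the part that bears cover_bar alone.

How it is judged:
On the way, in this order (a step that is already met when the one before it is completed fails the run):
1. the clamp is opened (value of joint clamp_knob above 1.28 rad), for 0.2 s.
2. all boxes are stacked on the seat, each locked down over the lugs below (horizontal distance between each of box_1_mid, box_2_mid, box_3_mid, box_4_mid, box_5_mid and seat below 0.013 m and angle between each of box_1_mid, box_2_mid, box_3_mid, box_4_mid, box_5_mid's own z axis and vertical below 0.05 rad and angle between the x axis of each of box_1_mid, box_2_mid, box_3_mid, box_4_mid, box_5_mid and the x axis of seat, either way round below 0.09 rad and (z of box_1_mid in the frame of seat between 0.014 and 0.0195 m or z of box_1_mid in the frame of seat between 0.048 and 0.0535 m or z of box_1_mid in the frame of seat between 0.082 and 0.0875 m or z of box_1_mid in the frame of seat between 0.116 and 0.1215 m or z of box_1_mid in the frame of seat between 0.15 and 0.1555 m) and (z of box_2_mid in the frame of seat between 0.014 and 0.0195 m or z of box_2_mid in the frame of seat between 0.048 and 0.0535 m or z of box_2_mid in the frame of seat between 0.082 and 0.0875 m or z of box_2_mid in the frame of seat between 0.116 and 0.1215 m or z of box_2_mid in the frame of seat between 0.15 and 0.1555 m) and (z of box_3_mid in the frame of seat between 0.014 and 0.0195 m or z of box_3_mid in the frame of seat between 0.048 and 0.0535 m or z of box_3_mid in the frame of seat between 0.082 and 0.0875 m or z of box_3_mid in the frame of seat between 0.116 and 0.1215 m or z of box_3_mid in the frame of seat between 0.15 and 0.1555 m) and (z of box_4_mid in the frame of seat between 0.014 and 0.0195 m or z of box_4_mid in the frame of seat between 0.048 and 0.0535 m or z of box_4_mid in the frame of seat between 0.082 and 0.0875 m or z of box_4_mid in the frame of seat between 0.116 and 0.1215 m or z of box_4_mid in the frame of seat between 0.15 and 0.1555 m) and (z of box_5_mid in the frame of seat between 0.014 and 0.0195 m or z of box_5_mid in the frame of seat between 0.048 and 0.0535 m or z of box_5_mid in the frame of seat between 0.082 and 0.0875 m or z of box_5_mid in the frame of seat between 0.116 and 0.1215 m or z of box_5_mid in the frame of seat between 0.15 and 0.1555 m)), for 0.2 s.
3. the cover is locked on top of the stack (all of step 2 and horizontal distance between cover_bar and seat below 0.013 m and angle between cover_bar's own z axis and vertical below 0.05 rad and angle between the x axis of cover_bar and the x axis of seat, either way round below 0.09 rad and (z of cover_bar in the frame of seat between 0.135 and 0.1405 m or z of cover_bar in the frame of seat between 0.169 and 0.1745 m or z of cover_bar in the frame of seat between 0.203 and 0.2085 m) and z of cover_bar in the frame of box_1_mid above 0.03 m and z of cover_bar in the frame of box_2_mid above 0.03 m and z of cover_bar in the frame of box_3_mid above 0.03 m and z of cover_bar in the frame of box_4_mid above 0.03 m and z of cover_bar in the frame of box_5_mid above 0.03 m), for 0.2 s.
4. the clamp is turned shut past its click (all of step 3 and value of joint clamp_knob below 0.12 rad), for 0.2 s.
At the end, for the whole second after the job is handed in: All boxes and, above them, the cover in one stack at rest on the seat: within 13 mm of its axis, tilt under 0.05 rad, turned under 0.09 rad from the seat (either way round), heights within -3/+2.5 mm of the locked 34 mm levels; knob below 0.12 rad (all of step 4 and linear speed of each of box_1, box_2, box_3, box_4, box_5, cover below 0.02 m/s); the robot touches nothing.
It fails at once if one of the bystanders is pushed more than 30 mm (distance of any of tape_roll, petri_1, canister from where it was at the start of the episode above 0.03 m).
Of box_1, box_2, box_3, box_4, box_5 only 3 to 5 are there at a start; the rules pass over those that are not, and their reading is None.
At some moment in a run one of box_1, box_2, box_3, box_4, box_5, cover may be knocked a few centimetres aside while the robot is not near it.
Once in a run the grip may slacken for a moment while it holds something.
It also fails if it takes over 210 s, if anything falls off the work surface, if the arm or the gripper's body presses on something with over 40 N, if the wrist force passes 120 N, or if a joint passes its speed limit or range.

### The arm

A 6-joint arm with a two-finger parallel gripper is mounted at the origin on a cart in front of the work surface, level with it; the furniture and walls round the work are solid. World frame = base frame: x ahead of the robot, y to its left, z up, the work surface at z = 0. Lengths are in m, angles in rad, forces in N, time in s.
With the tool pointing down it reaches from about 0.35 to 0.975 m from the base axis. Payload 4.9 kg.
Tool frame: the origin (TCP) lies at the very end of the fingers, on their centre line; the grasp point (between the pads) lies 19 mm behind it; x points along the fingers, z is the direction in which the jaws open and shut, and the axes are right-handed (so a half turn about x gives the same grasp; the last joint's range is limited). The gripper opens to 85 mm and grips with 20 to 120 N. Pads are 22 mm wide; open, the fingers measure 114 mm over their backs; the gripper's body (76 mm by 85 mm) begins 54 mm behind the grasp point. The pads swing forward as they close: fully open they stand 13 mm farther back than shut.
Start: joints at [1.209, 0.053, 1.613, -0, 1.476, -0.119], TCP at [0.15, 0.607, 0.231] pointing down, gripper open.
Joint ranges: [-3.01, 3.01], [-1.01, 2.22], [0.06, 2.58], [-1.02, 4.17], [0.09, 2.62], [-3.14, 3.14]. Speed limits (rad/s): [2.57, 2.57, 3.14, 3.14, 3.14, 3.14].

### API

Orientations are given as a rotation vector (axis times angle).
In Python, from station import ctrl, imaging gives the robot as it stands. The module is installed in compiled form; this text tells all that it offers.
- The arm moves only by the shell command python3 -m jog 'ROWS' [FORCE]. ROWS is JSON, a list that holds one entry, the list of rows, each a list of 5 numbers: the shift along the tool's x, y, z in m, then the turn about the tool's x in rad, then the closure, from -1 (fully open) to 1 (shut). A call has 1 to 12 rows; each row is the pose to reach, as a shift and turn from the pose measured when the call began, along the tool's axes at that moment; what a row does not reach only later rows make up. A row lasts 1/10 s, in which the tool goes at most 50 mm and 8.59 degrees, less where a joint would pass 70% of its speed; a pose out of reach is approached as far as the arm can. A call with a gripper value outside its range is refused whole. The fingers move at their own pace and stop on an object; FORCE is the grip in N (left out, the last holds). Time passes only in rows, so rows that repeat a pose let the fingers close. It gives the time, the measured TCP pose, the force and the opening at its end, in the units of the state.
- ctrl.get_obs(): the state, without advancing time (a new reading comes with each control period).
- imaging.get_image(name): name is "side" or "top"; returns a dict with "color" (400x640x3 uint8, red, green, blue), "intrinsics" (3x3 intrinsics, pixels), "distortion" ([k1, k2, p1, p2, k3] as OpenCV has them; the pictures are not rectified), "R" (3x3) and "t" (3): a world point X has camera coordinates R X + t. Camera axes: x right, y down, z forward; pixel columns grow to the right and rows downward; lengths in m; the calibration is good to about 2 mm. A picture is of the moment at which its call begins. There is no depth.
- ctrl.finish_job(): hands the job in, once; it reports no verdict.
The state is a dict: "t": time; "q": joint angles; "dq": joint speeds; "effort": joint torques, N m; "tool_pos": TCP position; "tool_rot": TCP orientation; "contact_force": force on the tool from outside, world axes, zero at the start; "wrist_torque": the same for the moment, N m; "opening": finger opening in m.
Only numpy, scipy, OpenCV 4.12 (cv2) and the standard library are available. Lean on these libraries where they do the work, as an engineer would, in place of code of your own. Each camera call takes 0.05 s, during which the arm holds its last target.

## Working session

There is one attempt and no reset: what is moved stays moved. The work goes in short steps, Python scripts to look and compute and a shell command to move; the robot and the scene stay as the last step left them, time stands still between calls to the robot, and variables do not carry over. Pictures are saved under pics/ and viewed, and the job is handed in when it is done.

```bash
mkdir -p pics; ls; python3 - <<'E'
from station import ctrl, imaging
import cv2,numpy as np
o=ctrl.get_obs();print(o)
for n in("side","top"):
    d=imaging.get_image(n)
    cv2.imwrite(f"pics/{n}0.png",d["color"][:,:,::-1])
    print(n,d["intrinsics"],d["distortion"],d["R"],d["t"], -np.array(d["R"]).T@d["t"])
E
```

```text
pics
{'t': 0.0, 'q': array([ 1.20899607e+00,  5.33750711e-02,  1.61430404e+00, -2.15351803e-05,
        1.47599670e+00, -1.18980563e-01]), 'dq': array([-0.00014198, -0.0005176 , -0.00048923,  0.00085305,  0.00114128,
       -0.00091071]), 'effort': array([ 2.62727852e-03, -3.93672502e+01, -3.70187473e+01,  5.53565189e-05,
        6.78362310e-03,  1.02606222e-06]), 'tool_pos': array([0.15004538, 0.6060756 , 0.23004573]), 'tool_rot': array([-1.02966845,  1.31614756,  1.02783502]), 'contact_force': array([-0.03974185, -0.2543861 , -0.18293705]), 'wrist_torque': array([-5.28674809e-02, -1.40456793e-02, -3.82323002e-06]), 'opening': 0.08544537029509863}
side [[468.50067269   0.         319.70274571]
 [  0.         468.50067269 203.73611772]
 [  0.           0.           1.        ]] [-0.1094276  0.         0.         0.         0.       ] [[ 0.98358177 -0.17979135  0.01555577]
 [-0.10644713 -0.64761835 -0.75449287]
 [ 0.14572549  0.74044956 -0.65612387]] [-0.55845976  0.06878005  1.81183813] [ 0.29258127 -1.39743775  1.24937157]
top [[370.94377114   0.         325.35801795]
 [  0.         370.94377114 197.03336413]
 [  0.           0.           1.        ]] [-0.04035928  0.          0.          0.          0.        ] [[-2.66130318e-02 -9.99645571e-01  6.91999114e-04]
 [-9.88589222e-01  2.62159985e-02 -1.48337695e-01]
 [ 1.48266978e-01 -4.63181866e-03 -9.88936524e-01]] [-0.03539576  0.5369457   1.16073747] [ 0.35777771 -0.04408345  1.22756946]
```

View pics/side0.png

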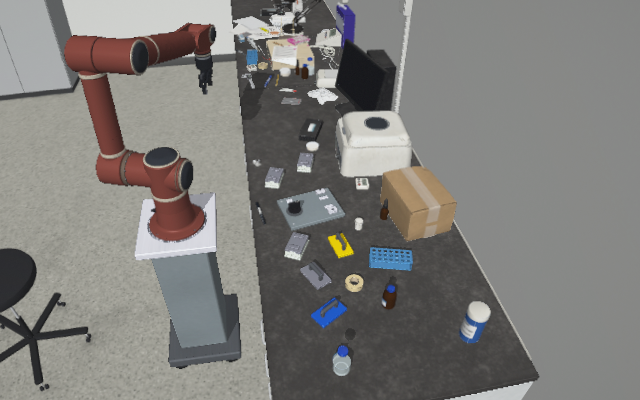

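View pics/top0.png

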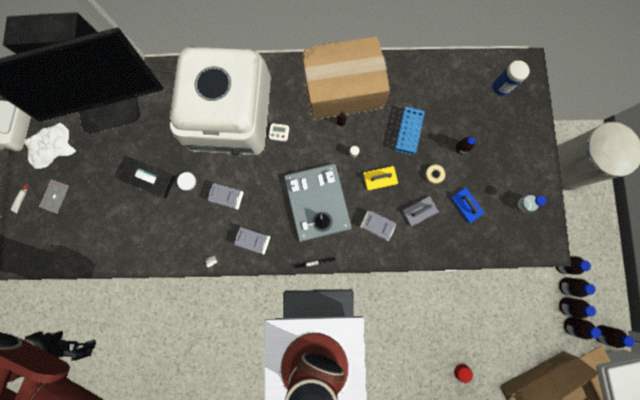

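```bash
python3 - <<'E'
import cv2
a=cv2.imread("pics/top0.png")
cv2.imwrite("pics/t_c1.png",cv2.resize(a[150:280,190:330],(800,743),interpolation=cv2.INTER_CUBIC)[:600])
cv2.imwrite("pics/t_c2.png",cv2.resize(a[150:250,340:490],(795,530),interpolation=cv2.INTER_CUBIC))
b=cv2.imread("pics/side0.png")
cv2.imwrite("pics/s_c1.png",cv2.resize(b[120:330,240:420],None,fx=2.85,fy=2.85,interpolation=cv2.INTER_CUBIC))
E
```

```text
(no output)
```

View pics/t_c1.png

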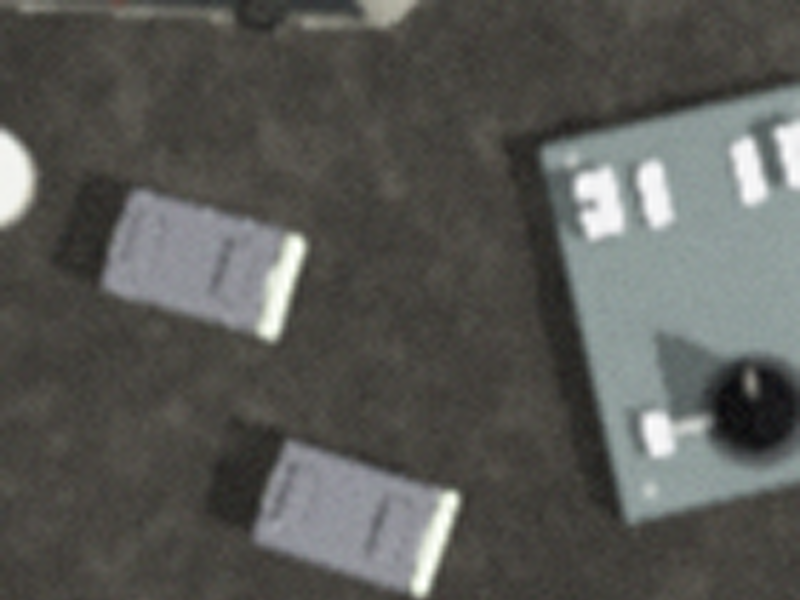

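View pics/t_c2.png

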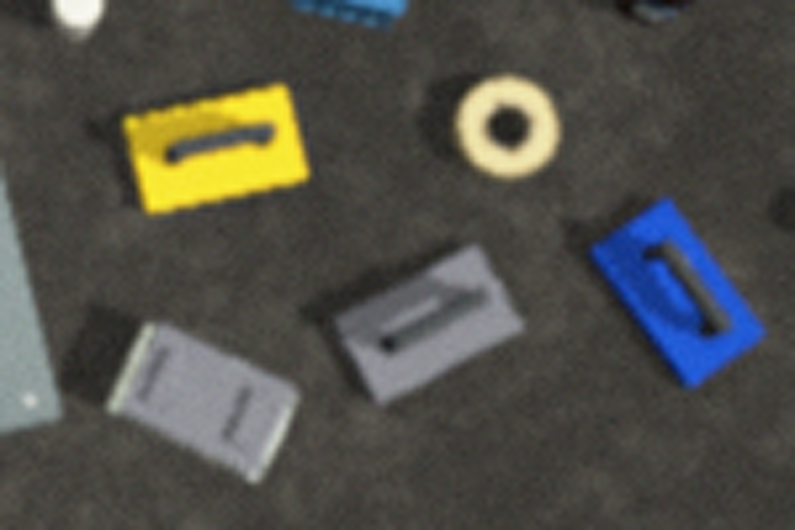

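View pics/s_c1.png

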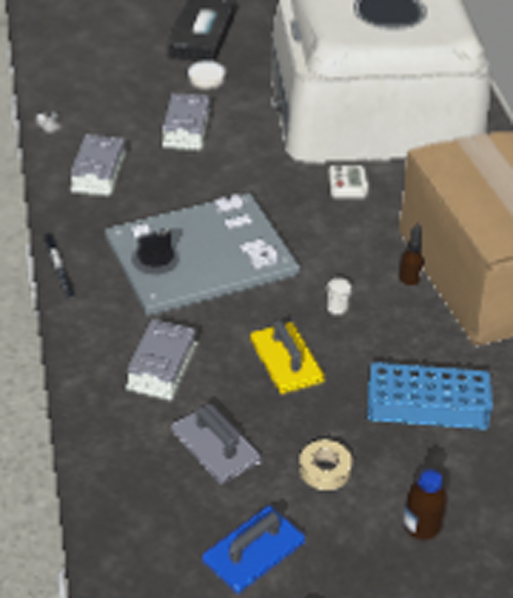

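```bash
cat > h.py <<'E'
import cv2,numpy as np
from station import ctrl, imaging
from scipy.optimize import minimize
from scipy.spatial.transform import Rotation as Ro
def cams():
    return {n:imaging.get_image(n) for n in("top","side")}
def proj(d,X):
    X=np.atleast_2d(np.asarray(X,float))
    p,_=cv2.projectPoints(X,cv2.Rodrigues(np.array(d["R"]))[0],np.array(d["t"]),np.array(d["intrinsics"]),np.array(d["distortion"]))
    return p[:,0]
def unproj(d,uv,z):
    n=cv2.undistortPoints(np.array(uv,float).reshape(-1,1,2),np.array(d["intrinsics"]),np.array(d["distortion"]))[:,0]
    R=np.array(d["R"]);C=-R.T@np.array(d["t"])
    r=np.c_[n,np.ones(len(n))]@R
    return C+r*((z-C[2])/r[:,2])[:,None]
def prism(sx,sy,z0,z1):
    return np.array([[a*sx/2,b*sy/2,z] for a in(-1,1) for b in(-1,1) for z in(z0,z1)])
BOX=[prism(.060,.092,0,.034),prism(.060,.104,0,.006)]+[prism(.036,.014,.034,.039)+[0,s*.028,0] for s in(1,-1)]
COVER=[prism(.060,.104,0,.013),prism(.012,.068,.029,.043)]
def place(P,x,y,yaw,z=0):
    c,s=np.cos(yaw),np.sin(yaw)
    return P@np.array([[c,s,0],[-s,c,0],[0,0,1]])+[x,y,z]
S=8
def sil(d,prims,pose,z,box):
    u0,v0,u1,v1=box
    m=np.zeros(((v1-v0)*S,(u1-u0)*S),np.uint8)
    for P in prims:
        p=(proj(d,place(P,*pose,z))-[u0-.5,v0-.5])*S
        cv2.fillConvexPoly(m,cv2.convexHull(np.round(p*16).astype(np.int32)),255,shift=4)
    return cv2.resize(m,None,fx=1/S,fy=1/S,interpolation=cv2.INTER_AREA)/255.
def edgefit(C,prims,pose0,z=0,names=("top","side"),fg=None,pad=8,verbose=True):
    """fit silhouettes to soft foreground mask"""
    dat=[]
    for n in names:
        d=C[n]; p=np.vstack([proj(d,place(P,*pose0,z)) for P in prims])
        u0,v0=np.floor(p.min(0)-pad).astype(int);u1,v1=np.ceil(p.max(0)+pad).astype(int)
        u0,v0=max(u0,0),max(v0,0);u1,v1=min(u1,640),min(v1,400)
        im=d["color"][v0:v1,u0:u1].astype(float)
        dat.append((d,(u0,v0,u1,v1),fg(im)))
    def f(q):
        pose=(pose0[0]+q[0]/1000,pose0[1]+q[1]/1000,pose0[2]+q[2]/50)
        return sum(((sil(d,prims,pose,z,b)-m)**2).sum() for d,b,m in dat)
    best=None
    for a in(-6,0,6):
        r=minimize(f,[0,0,a],method="Nelder-Mead",options=dict(initial_simplex=np.array([[0,0,a],[8,0,a],[0,8,a],[0,0,a+5]],float),xatol=.02,fatol=.01,maxiter=300))
        if best is None or r.fun<best.fun: best=r
    q=best.x
    pose=(pose0[0]+q[0]/1000,pose0[1]+q[1]/1000,pose0[2]+q[2]/50)
    res=[((sil(d,prims,pose,z,b)-m)**2).sum()/m.sum() for d,b,m in dat]
    return np.array(pose),res
def fglum(lo,hi):
    return lambda im: np.clip((im.mean(2)-lo)/(hi-lo),0,1)
def tool():
    o=ctrl.get_obs();R=Ro.from_rotvec(o["tool_rot"]).as_matrix()
    return o,R
def plan(x,y,z,yaw,name=""):
    """shift in tool axes and turn about tool x so jaws (tool z) lie along world direction yaw (mod pi)"""
    o,R=tool();sh=R.T@(np.array([x,y,z])-o["tool_pos"])
    cur=np.arctan2(R[1,2],R[0,2]); dw=(yaw-cur+np.pi/2)%np.pi-np.pi/2
    print(name,"pos",o["tool_pos"].round(4),"toolz yaw",round(cur,3),"xtilt",R[:,0].round(3),"-> shift",sh.round(4),"turn",round(-dw,3),"q6",o["q"][5].round(3))
E
python3 - <<'E'
from h import *
C=cams();d=C["top"]
for n,uv in dict(boxA=(225,195),boxB=(252,240),boxC=(378,224),cover=(421,211),knob=(322,221),tape=(435,173),petri=(187,181),can=(354,151)).items():
    print(n,unproj(d,[uv],.03).round(3), d["color"][uv[1],uv[0]])
print(d["color"][210,270],d["color"][150,300],d["color"][190,310], C["side"]["color"][220,270])
o,R=tool();print(R.round(3))
E
```

```text
boxA [[0.553 0.279 0.03 ]] [140 140 150]
boxB [[0.404 0.19  0.03 ]] [145 148 153]
boxC [[ 0.445 -0.217  0.03 ]] [146 149 154]
cover [[ 0.483 -0.36   0.03 ]] [87 92 92]
knob [[ 0.459 -0.037  0.03 ]] [24 22 25]
tape [[ 0.608 -0.415  0.03 ]] [39 40 38]
petri [[0.603 0.406 0.03 ]] [240 241 237]
can [[ 0.69  -0.149  0.03 ]] [244 244 235]
[67 67 61] [89 86 78] [147 161 157] [75 73 72]
[[-0.    -0.971  0.24 ]
 [-0.001  0.24   0.971]
 [-1.     0.    -0.001]]
```

```bash
cat > fit.py <<'E'
from h import *
import sys
SLAB=[prism(.225,.176,0,.022)]
fgs=fglum(80,125)
def slabfg(im): return np.clip((im.mean(2)-95)/30,0,1)
if __name__=="__main__":
    C=cams()
    for n,P,p0 in [("A",BOX,(.553,.279,-.27)),("B",BOX,(.404,.19,-.27)),("C",BOX,(.445,-.217,-.45)),("cover",[COVER[0]],(.483,-.36,.5)),("slab",SLAB,(.5,-.03,.2))]:
        for names in (("top","side"),("top",),("side",)):
            r,e=edgefit(C,P,p0,0,names,fgs); print(n,names,r.round(4),np.round(e,3))
E
python3 fit.py
```

```text
A ('top', 'side') [ 0.5525  0.2835 -0.2904] [0.021 0.224]
A ('top',) [ 0.5532  0.2832 -0.3017] [0.017]
A ('side',) [ 0.5515  0.2845 -0.2805] [0.216]
B ('top', 'side') [ 0.4041  0.1947 -0.335 ] [0.019 0.099]
B ('top',) [ 0.4044  0.1943 -0.3352] [0.018]
B ('side',) [ 0.4032  0.1962 -0.3205] [0.088]
C ('top', 'side') [ 0.4419 -0.22   -0.4848] [0.042 0.24 ]
C ('top',) [ 0.4423 -0.2204 -0.4844] [0.039]
C ('side',) [ 0.4408 -0.2189 -0.4679] [0.23]
cover ('top', 'side') [ 0.4855 -0.3629  0.4687] [0.337 0.473]
cover ('top',) [ 0.486  -0.3647  0.4709] [0.325]
cover ('side',) [ 0.4849 -0.3605  0.4645] [0.463]
slab ('top', 'side') [ 0.5249 -0.0225  0.212 ] [0.11  0.335]
slab ('top',) [ 0.5252 -0.0233  0.2128] [0.109]
slab ('side',) [ 0.5244 -0.0157  0.2126] [0.319]
```

```bash
python3 - <<'E'
from h import *
C=cams()
for n,(u0,v0,u1,v1) in dict(top=(280,160,360,245),side=(270,180,350,235)).items():
    a=C[n]["color"][v0:v1,u0:u1,::-1]
    cv2.imwrite(f"pics/car_{n}.png",cv2.resize(a,None,fx=7,fy=7,interpolation=cv2.INTER_CUBIC))
    print(n,[x.tolist() for x in proj(C[n],place(prism(.225,.176,.022,.022),.5249,-.0225,.212)).round(1)[::2]])
E
```

```text
top [[351.6, 228.4], [298.8, 241.2], [335.0, 162.7], [283.5, 174.9]]
side [[291.0, 228.1], [276.1, 199.8], [345.2, 213.4], [327.5, 187.0]]
```

View pics/car_top.png

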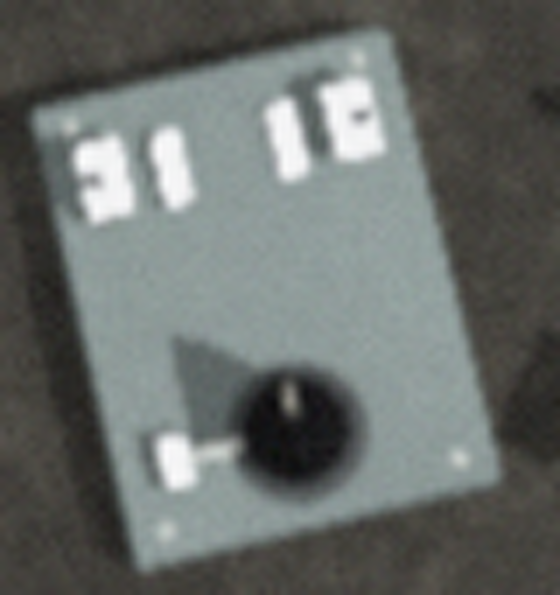

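View pics/car_side.png

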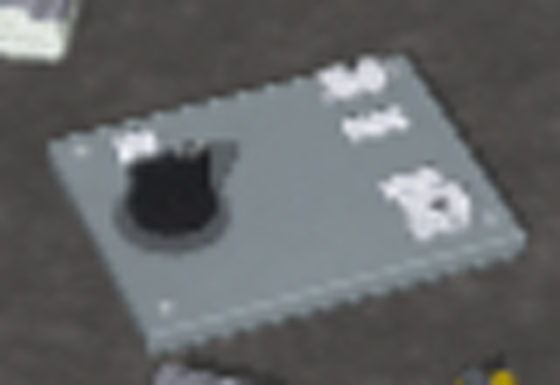

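```bash
python3 - <<'E'
from h import *
C=cams();d=C["top"]
L=unproj(d,[[280+173/7-.5+.07,160+167/7-.5+.07],[280+288/7-.43,160+139/7-.43]],.027);print("lugs",L.round(4),L.mean(0).round(4),np.linalg.norm(L[0]-L[1]))
J=unproj(d,[[280+104/7-.43,160+180/7-.43],[280+353/7-.43,160+118/7-.43]],.038);print("jaws",J.round(4),J.mean(0).round(4),np.linalg.norm(J[0]-J[1]))
c=np.array([.5249,-.0225]);yaw=.212;ux=np.array([np.cos(yaw),np.sin(yaw)])
m=L.mean(0)[:2];print("offset in slab",(m-c)@ux,(m-c)@[-ux[1],ux[0]])
seat=m;knob=seat-.135*ux;print("knob",knob)
ov=[]
for n,(u0,v0,u1,v1) in dict(top=(300,200,345,240),side=(280,190,310,225)).items():
    a=np.clip((C[n]["color"][v0:v1,u0:u1,::-1].astype(float)-10)*3,0,255).astype(np.uint8)
    a=cv2.resize(a,None,fx=14,fy=14,interpolation=cv2.INTER_CUBIC)
    p=(proj(C[n],place(prism(.046,.012,.034,.066),*knob,yaw))-[u0-.5,v0-.5])*14
    for i in range(8):
        for j in range(i): 
            if bin(i^j).count("1")==1: cv2.line(a,tuple(int(q) for q in p[i]),tuple(int(q) for q in p[j]),(0,0,255),1)
    cv2.imwrite(f"pics/knob_{n}.png",a)
E
```

```text
lugs [[ 0.5849  0.0184  0.027 ]
 [ 0.5968 -0.036   0.027 ]] [ 0.5909 -0.0088  0.027 ] 0.05568649460323751
jaws [[ 0.5775  0.0501  0.038 ]
 [ 0.6038 -0.0666  0.038 ]] [ 0.5907 -0.0083  0.038 ] 0.11966081927082278
offset in slab 0.06737613428451761 -0.0004554592653256926
knob [ 0.45888593 -0.03717437]
```

View pics/knob_top.png

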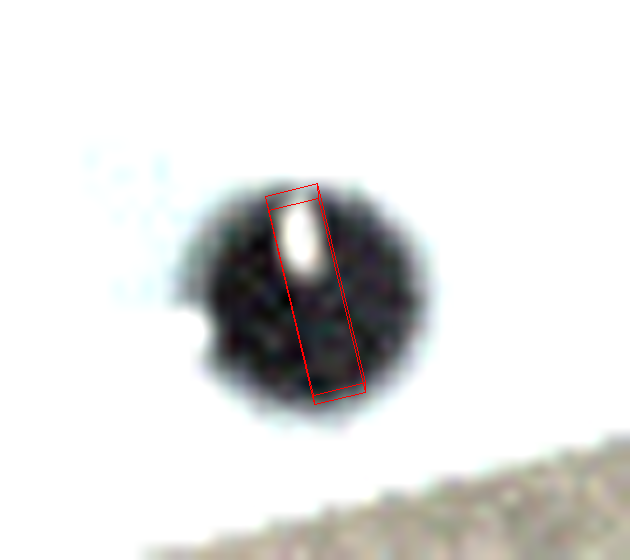

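View pics/knob_side.png

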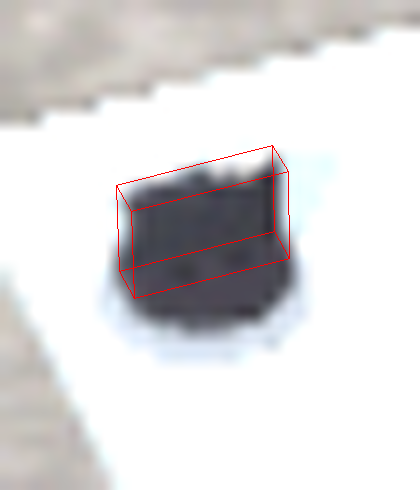

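```bash
python3 -c "
from h import *
plan(.459,-.037,.15,.212+np.pi/2,'knob')"
```

```text
knob pos [0.1503 0.6067 0.2313] toolz yaw 1.328 xtilt [ 0.  0. -1.] -> shift [ 0.0813 -0.4544 -0.5506] turn -0.455 q6 -0.119
```

```bash
python3 -m jog '[[[0.0,-0.05,-0.05,0.14,-1],[0.02,-0.1,-0.1,0.28,-1],[0.04,-0.15,-0.15,0.42,-1],[0.06,-0.2,-0.2,0.56,-1],[0.08,-0.25,-0.25,0.7,-1],[0.08,-0.3,-0.3,0.84,-1],[0.08,-0.34,-0.36,0.98,-1],[0.08,-0.38,-0.42,1.12,-1],[0.08,-0.42,-0.48,1.26,-1],[0.08,-0.454,-0.551,1.4,-1],[0.08,-0.454,-0.551,1.4,-1],[0.08,-0.454,-0.551,1.4,-1]]]' 60; cat >> h.py <<'E'
def plan(x,y,z,yaw,name=""):
    o,R=tool();sh=R.T@(np.array([x,y,z])-o["tool_pos"])
    cur=np.arctan2(R[1,2],R[0,2]); q1=np.arctan2(y,x)
    print(name,"pos",o["tool_pos"].round(4),"toolz yaw",round(cur,3),"xdir",R[:,0].round(3),"-> shift",sh.round(4),"q6",o["q"][5].round(3),"open",round(o["opening"],4),"F",o["contact_force"].round(1),"t",round(o["t"],2))
    dw=(yaw-cur+np.pi/2)%np.pi-np.pi/2; dq1=(q1-o["q"][0])
    for k in(-1,0,1):
        w=dw+k*np.pi; print("   turn",round(-w,3),"-> q6",round(o["q"][5]+dq1-w,3))
E
python3 -c "
from h import *
plan(.459,-.037,.15,.212+np.pi/2,'knob')"
```

```text
t: 1.7
tool_pos: [0.4165, 0.0775, 0.1564]
tool_rot: [0.057, 1.568, -0.057]
contact_force: [0.8, 0.6, 0.4]
opening: 0.0852
knob pos [0.4165 0.0775 0.1564] toolz yaw -0.072 xdir [ 0.002  0.    -1.   ] -> shift [ 0.0065 -0.1111  0.0507] q6 0.08 open 0.0852 F [0.8 0.6 0.4] t 1.7
   turn 4.428 -> q6 4.42
   turn 1.287 -> q6 1.278
   turn -1.855 -> q6 -1.863
```

```bash
python3 -m jog '[[[0.006,-0.03,0.015,0.14,-1],[0.006,-0.06,0.03,0.28,-1],[0.006,-0.09,0.04,0.42,-1],[0.006,-0.111,0.051,0.56,-1],[0.006,-0.111,0.051,0.7,-1],[0.006,-0.111,0.051,0.84,-1],[0.006,-0.111,0.051,0.98,-1],[0.006,-0.111,0.051,1.12,-1],[0.006,-0.111,0.051,1.287,-1],[0.006,-0.111,0.051,1.287,-1],[0.006,-0.111,0.051,1.287,-1],[0.006,-0.111,0.051,1.287,-1]]]'
python3 -c "
from h import *
plan(.459,-.037,.039,.212+np.pi/2,'knob')
C=cams()
for n,(u0,v0,u1,v1) in dict(top=(280,150,360,245),side=(260,120,360,235)).items():
    a=C[n]['color'][v0:v1,u0:u1,::-1]
    cv2.imwrite(f'pics/k1_{n}.png',cv2.resize(a,None,fx=5,fy=5,interpolation=cv2.INTER_CUBIC))
"
```

```text
t: 2.9
tool_pos: [0.4594, -0.0369, 0.1505]
tool_rot: [1.051, 1.301, -1.049]
contact_force: [-0.6, 0.3, -0.1]
opening: 0.0854
knob pos [ 0.4594 -0.0369  0.1505] toolz yaw -1.357 xdir [ 0.002  0.    -1.   ] -> shift [ 0.1115 -0.0006 -0.    ] q6 1.115 open 0.0854 F [-0.6  0.3 -0.1] t 2.9
   turn 3.143 -> q6 4.42
   turn 0.002 -> q6 1.278
   turn -3.14 -> q6 -1.863
```

```bash
python3 -c "
import cv2,numpy as np
a=cv2.imread('pics/k1_top.png');b=cv2.imread('pics/k1_side.png')
h=max(a.shape[0],b.shape[0])
c=np.zeros((h,a.shape[1]+b.shape[1],3),np.uint8);c[:a.shape[0],:a.shape[1]]=a;c[:b.shape[0],a.shape[1]:]=b
s=min(800/c.shape[1],600/c.shape[0]);cv2.imwrite('pics/k1.png',cv2.resize(c,None,fx=s,fy=s))"
```

```text
(no output)
```

View pics/k1.png

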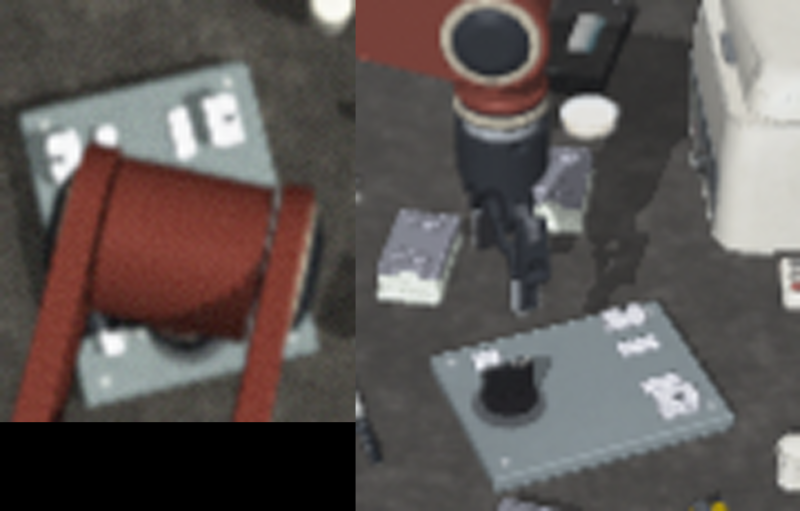

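```bash
python3 -m jog '[[[0.04,0,0,0,-1],[0.08,0,0,0,-1],[0.1,0,0,0,-1],[0.11,0,0,0,-1],[0.11,0,0,0,-1],[0.11,0,0,0,-1]]]' 40;  python3 -m jog '[[[0,0,0,0,0.2],[0,0,0,0,0.4],[0,0,0,0,0.6],[0,0,0,0,0.8],[0,0,0,0,1],[0,0,0,0,1],[0,0,0,0,1],[0,0,0,0,1]]]' 40
python3 -c "
from h import *
plan(.459,-.037,.039,.212+np.pi/2,'knob')"
```

```text
t: 3.6
tool_pos: [0.4605, -0.0371, 0.0417]
tool_rot: [1.052, 1.299, -1.049]
contact_force: [-0.2, 0.4, 0.1]
opening: 0.0854
t: 4.4
tool_pos: [0.4604, -0.0357, 0.0421]
tool_rot: [1.054, 1.302, -1.047]
contact_force: [-2.0, 6.3, 5.4]
opening: 0.0113
knob pos [ 0.4604 -0.0357  0.0421] toolz yaw -1.358 xdir [ 0.003  0.003 -1.   ] -> shift [ 0.0031 -0.0016  0.001 ] q6 1.115 open 0.0113 F [-2.   6.3  5.4] t 4.4
   turn 3.143 -> q6 4.418
   turn 0.001 -> q6 1.277
   turn -3.141 -> q6 -1.865
```

```bash
python3 -m jog '[[[0,0,0,-0.14,1],[0,0,0,-0.28,1],[0,0,0,-0.42,1],[0,0,0,-0.56,1],[0,0,0,-0.7,1],[0,0,0,-0.84,1],[0,0,0,-0.98,1],[0,0,0,-1.12,1],[0,0,0,-1.26,1],[0,0,0,-1.39,1],[0,0,0,-1.39,1],[0,0,0,-1.39,1]]]' 40
python3 -c "
from h import *
plan(.459,-.037,.039,.212+np.pi/2,'knob');print(tool()[0]['wrist_torque'])"
```

```text
t: 5.6
tool_pos: [0.4592, -0.0346, 0.0422]
tool_rot: [-0.021, 1.571, 0.03]
contact_force: [-4.6, 3.2, 6.3]
opening: 0.0111
knob pos [ 0.4592 -0.0346  0.0422] toolz yaw 0.033 xdir [-0.001  0.005 -1.   ] -> shift [ 0.0032 -0.0024 -0.0003] q6 -0.275 open 0.0111 F [-4.6  3.2  6.3] t 5.6
   turn 4.533 -> q6 4.418
   turn 1.391 -> q6 1.276
   turn -1.75 -> q6 -1.866
[0.7027072  0.72818759 0.15857037]
```

```bash
python3 -m jog '[[[0,0,0,0,0.5],[0,0,0,0,0],[0,0,0,0,-0.5],[0,0,0,0,-1],[0,0,0,0,-1],[0,0,0,0,-1],[-0.04,0,0,0,-1],[-0.08,0,0,0,-1],[-0.12,0,0,0,-1],[-0.16,0,0,0,-1],[-0.16,0,0,0,-1]]]'
python3 -c "
from h import *
plan(.404,.195,.18,-.335,'B')
plan(.5525,.2835,.18,-.29,'A')
"
```

```text
t: 6.7
tool_pos: [0.4629, -0.0364, 0.2095]
tool_rot: [-0.024, 1.559, 0.027]
contact_force: [0.7, 0.1, 0.1]
opening: 0.0851
B pos [ 0.4629 -0.0364  0.2095] toolz yaw 0.033 xdir [ 0.012  0.002 -1.   ] -> shift [ 0.0294  0.2331 -0.0517] q6 -0.275 open 0.0851 F [0.7 0.1 0.1] t 6.7
   turn 3.509 -> q6 3.926
   turn 0.368 -> q6 0.784
   turn -2.774 -> q6 -2.357
A pos [ 0.4629 -0.0364  0.2095] toolz yaw 0.033 xdir [ 0.012  0.002 -1.   ] -> shift [0.0314 0.3167 0.0996] q6 -0.275 open 0.0851 F [0.7 0.1 0.1] t 6.7
   turn 3.464 -> q6 3.905
   turn 0.323 -> q6 0.764
   turn -2.819 -> q6 -2.378
```

```bash
python3 -m jog '[[[0,0.04,-0.01,0.1,-1],[0,0.08,-0.02,0.2,-1],[0.01,0.12,-0.03,0.3,-1],[0.02,0.16,-0.04,0.368,-1],[0.03,0.2,-0.05,0.368,-1],[0.03,0.233,-0.052,0.368,-1],[0.03,0.233,-0.052,0.368,-1],[0.03,0.233,-0.052,0.368,-1]]]'
python3 -c "
from h import *
plan(.404,.195,.006,-.335,'B')
C=cams()
a=C['top']['color'][150:250,280:360,::-1];b=C['side']['color'][140:240,250:350,::-1]
cv2.imwrite('pics/m1.png',cv2.resize(np.hstack([a,b]),None,fx=4.4,fy=4.4,interpolation=cv2.INTER_CUBIC))
"
```

```text
t: 7.5
tool_pos: [0.4032, 0.1952, 0.1787]
tool_rot: [0.264, 1.544, -0.259]
contact_force: [0.2, 0.1, 0.3]
opening: 0.0855
B pos [0.4032 0.1952 0.1787] toolz yaw -0.333 xdir [ 0.011  0.002 -1.   ] -> shift [ 0.1727 -0.0008 -0.0009] q6 0.619 open 0.0855 F [0.2 0.1 0.3] t 7.5
   turn 3.143 -> q6 3.926
   turn 0.002 -> q6 0.785
   turn -3.14 -> q6 -2.357
```

View pics/m1.png

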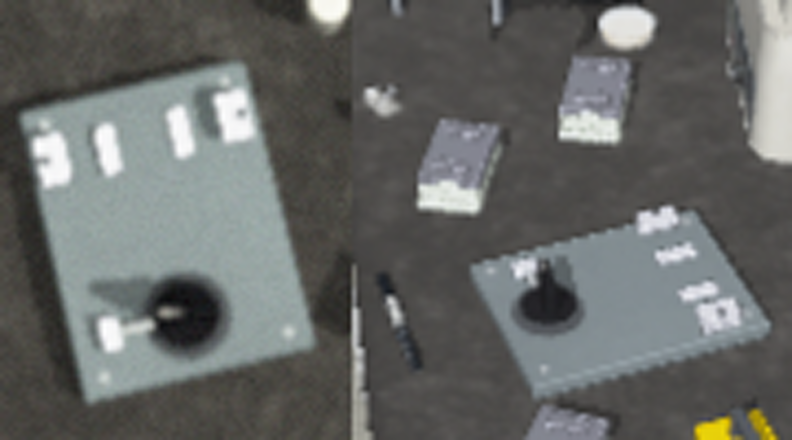

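```bash
python3 -m jog '[[[0.04,0,0,0,-1],[0.08,0,0,0,-1],[0.12,0,0,0,-1],[0.15,0,0,0,-1],[0.165,-0.001,-0.001,0,-1],[0.176,-0.001,-0.001,0,-1],[0.176,-0.001,-0.001,0,-1],[0.176,-0.001,-0.001,0,-1]]]' 50;  python3 -m jog '[[[0,0,0,0,0],[0,0,0,0,0.3],[0,0,0,0,0.6],[0,0,0,0,1],[0,0,0,0,1],[0,0,0,0,1],[0,0,0,0,1]]]' 50
python3 -c "
from h import *
plan(.404,.195,.006,-.335,'B')"
```

```text
t: 8.4
tool_pos: [0.4055, 0.1937, 0.0039]
tool_rot: [0.267, 1.542, -0.261]
contact_force: [0.5, -0.3, 0.5]
opening: 0.0854
t: 9.1
tool_pos: [0.407, 0.1942, 0.0057]
tool_rot: [0.268, 1.54, -0.259]
contact_force: [-0.8, -0.2, 7.3]
opening: 0.0589
B pos [0.407  0.1942 0.0057] toolz yaw -0.337 xdir [ 0.016  0.003 -1.   ] -> shift [-0.0004 -0.0002 -0.0031] q6 0.618 open 0.0589 F [-0.8 -0.2  7.3] t 9.1
   turn 3.14 -> q6 3.927
   turn -0.002 -> q6 0.785
   turn -3.144 -> q6 -2.356
```

```bash
python3 -m jog '[[[-0.03,0,0,0,1],[-0.07,0,0,0,1],[-0.11,0,0,0,1],[-0.13,0,0,0,1],[-0.13,0,0,0,1]]]' 80
python3 -c "
from h import *
plan(.5915,-.0075,.10,.212,'B')"
```

```text
t: 9.6
tool_pos: [0.4072, 0.1945, 0.1394]
tool_rot: [0.27, 1.533, -0.256]
contact_force: [0.3, -0.9, -2.8]
opening: 0.0585
B pos [0.4072 0.1945 0.1394] toolz yaw -0.337 xdir [ 0.023  0.005 -1.   ] -> shift [ 0.0426 -0.1303  0.2399] q6 0.618 open 0.0585 F [ 0.3 -0.9 -2.8] t 9.6
   turn 2.593 -> q6 2.917
   turn -0.549 -> q6 -0.224
   turn -3.69 -> q6 -3.366
```

```bash
python3 -m jog '[[[0,-0.02,0.03,-0.07,1],[0,-0.04,0.07,-0.14,1],[0,-0.06,0.11,-0.22,1],[0,-0.08,0.15,-0.31,1],[0.01,-0.1,0.19,-0.4,1],[0.02,-0.12,0.22,-0.48,1],[0.037,-0.130,0.24,-0.549,1],[0.037,-0.130,0.24,-0.549,1],[0.037,-0.130,0.24,-0.549,1],[0.037,-0.130,0.24,-0.549,1],[0.037,-0.130,0.24,-0.549,1],[0.037,-0.130,0.24,-0.549,1]]]' 80
python3 -c "
from h import *
plan(.5915,-.0075,.04,.212,'B')
C=cams();C=cams()
plan(.5915,-.0075,.04,.212,'B')
a=C['top']['color'][150:250,280:360,::-1];b=C['side']['color'][120:220,260:360,::-1]
cv2.imwrite('pics/m2.png',cv2.resize(np.hstack([a,b]),None,fx=4.4,fy=4.4,interpolation=cv2.INTER_CUBIC))
"
```

```text
t: 10.8
tool_pos: [0.5915, -0.0066, 0.1062]
tool_rot: [-0.165, 1.54, 0.169]
contact_force: [-0.1, -0.0, -0.6]
opening: 0.0585
B pos [ 0.5915 -0.0066  0.1062] toolz yaw 0.213 xdir [ 0.024  0.005 -1.   ] -> shift [ 0.0662 -0.0009 -0.0018] q6 -0.357 open 0.0585 F [-0.1 -0.  -0.6] t 10.8
   turn 3.143 -> q6 2.914
   turn 0.001 -> q6 -0.227
   turn -3.14 -> q6 -3.369
B pos [ 0.5916 -0.007   0.106 ] toolz yaw 0.213 xdir [ 0.024  0.005 -1.   ] -> shift [ 0.066  -0.0004 -0.0018] q6 -0.357 open 0.0588 F [ 1.1 -0.2 -1.4] t 11.0
   turn 3.142 -> q6 2.914
   turn 0.001 -> q6 -0.227
   turn -3.141 -> q6 -3.369
```

View pics/m2.png

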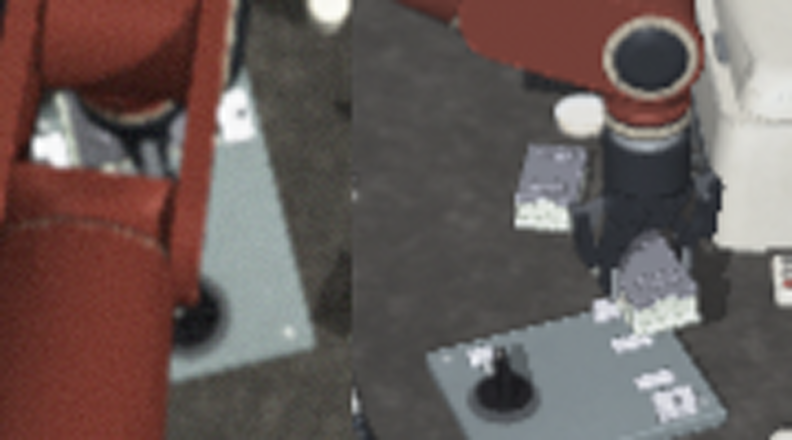

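```bash
cat >> h.py <<'E'
def wire(a,d,prims,pose,z,u0,v0,f,col=(0,0,255)):
    for P in prims:
        p=(proj(d,place(P,*pose,z))-[u0-.5,v0-.5])*f
        for i in range(8):
            for j in range(i):
                if bin(i^j).count("1")==1: cv2.line(a,tuple(int(q) for q in p[i]),tuple(int(q) for q in p[j]),col,1)
E
python3 -c "
from h import *
C=cams()
d=C['side'];u0,v0,u1,v1=305,160,365,220;f=10
a=cv2.resize(d['color'][v0:v1,u0:u1,::-1],None,fx=f,fy=f,interpolation=cv2.INTER_CUBIC)
o,R=tool();p=o['tool_pos'];print(p)
wire(a,d,[prism(.06,.092,0,.034)],(p[0],p[1],.213),p[2]-.0057,u0,v0,f)
cv2.imwrite('pics/m3.png',a)
"
```

```text
[ 0.59161832 -0.00718104  0.10585166]
```

View pics/m3.png

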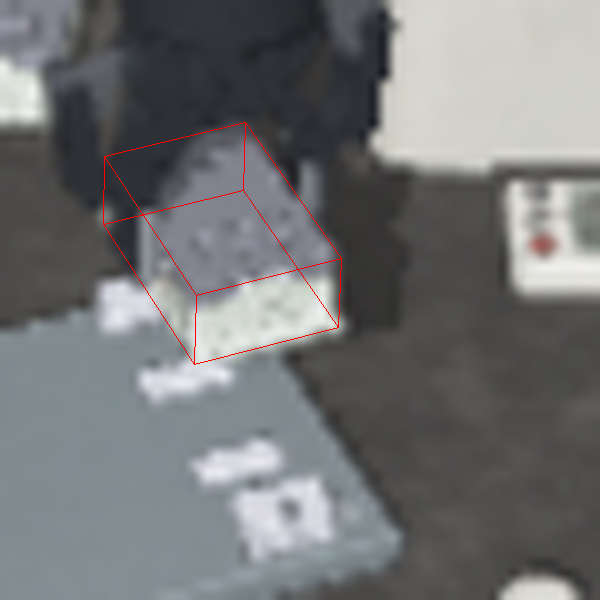

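```bash
python3 -c "
from h import *
C=cams()
d=C['side'];u0,v0,u1,v1=305,160,365,220;f=10
a=cv2.resize(d['color'][v0:v1,u0:u1,::-1],None,fx=f,fy=f,interpolation=cv2.INTER_CUBIC)
s=(.5915,-.0075,.212)
L=[prism(.036,.014,.022,.027)+[0,k*.028,0] for k in(1,-1)]+[prism(.225,.176,.022,.022)-[.0675,0,0]]
wire(a,d,L,s,0,u0,v0,f)
wire(a,d,L,(.5905,-.0087,.212),0,u0,v0,f,(0,255,0))
cv2.imwrite('pics/m4.png',a)
"
```

```text
(no output)
```

View pics/m4.png

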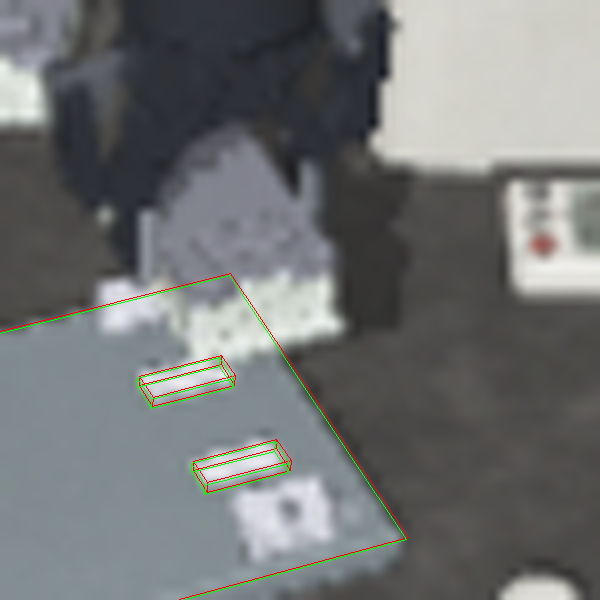

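```bash
python3 -c "
from h import *
plan(.5915,-.0075,.027,.212,'B')"; python3 -m jog '[[[0.03,0,-0.001,0,1],[0.055,0,-0.002,0,1],[0.065,0,-0.0018,0,1],[0.07,0,-0.0018,0,1],[0.074,0,-0.0018,0,1],[0.078,0,-0.0018,0,1],[0.081,0,-0.0018,0,1],[0.081,0,-0.0018,0,1],[0.081,0,-0.0018,0,1]]]' 80
python3 -c "
from h import *
plan(.5915,-.0075,.027,.212,'B')"
```

```text
B pos [ 0.5916 -0.0073  0.1057] toolz yaw 0.212 xdir [ 0.023  0.005 -1.   ] -> shift [ 0.0787 -0.0002 -0.002 ] q6 -0.357 open 0.0586 F [ 0.  -0.2 -2.2] t 11.2
   turn 3.142 -> q6 2.914
   turn 0.0 -> q6 -0.227
   turn -3.141 -> q6 -3.369
t: 12.1
tool_pos: [0.593, -0.0076, 0.0282]
tool_rot: [-0.165, 1.54, 0.168]
contact_force: [-5.7, -0.8, 12.1]
opening: 0.0584
B pos [ 0.593  -0.0076  0.0282] toolz yaw 0.213 xdir [ 0.024  0.005 -1.   ] -> shift [ 0.0011  0.0004 -0.0015] q6 -0.359 open 0.0584 F [-5.7 -0.8 12.1] t 12.1
   turn 3.142 -> q6 2.913
   turn 0.001 -> q6 -0.229
   turn -3.141 -> q6 -3.37
```

```bash
python3 -m jog '[[[0,0,-0.0015,0,1],[0,0,-0.0015,0,1],[0,0,-0.0015,0,0.2],[0,0,-0.0015,0,-0.3],[0,0,-0.0015,0,-1],[0,0,-0.0015,0,-1],[-0.03,0,-0.0015,0,-1],[-0.07,0,0,0,-1],[-0.11,0,0,0,-1],[-0.15,0,0,0,-1],[-0.15,0,0,0,-1],[-0.15,0,0,0,-1]]]' 
python3 -c "
from h import *
plan(.5525,.2835,.15,-.29,'A')"
```

```text
t: 13.3
tool_pos: [0.5901, -0.0083, 0.1797]
tool_rot: [-0.165, 1.537, 0.167]
contact_force: [0.4, -0.2, -0.3]
opening: 0.0854
A pos [ 0.5901 -0.0083  0.1797] toolz yaw 0.213 xdir [ 0.027  0.004 -1.   ] -> shift [0.0299 0.2932 0.024 ] q6 -0.358 open 0.0854 F [ 0.4 -0.2 -0.3] t 13.3
   turn 3.644 -> q6 3.904
   turn 0.503 -> q6 0.763
   turn -2.639 -> q6 -2.379
```

```bash
python3 -m jog '[[[0,0.05,0.004,0.1,-1],[0,0.1,0.008,0.2,-1],[0,0.15,0.012,0.3,-1],[0,0.2,0.016,0.4,-1],[0,0.25,0.02,0.503,-1],[0,0.293,0.024,0.503,-1],[0,0.293,0.024,0.503,-1],[0,0.293,0.024,0.503,-1],[0,0.293,0.024,0.503,-1]]]' 
cat > look.py <<'E'
from h import *
import sys
def zoom(C,n,box,f,wires=(),out=None):
    u0,v0,u1,v1=box;a=cv2.resize(C[n]["color"][v0:v1,u0:u1,::-1],None,fx=f,fy=f,interpolation=cv2.INTER_CUBIC)
    for P,pose,z,col in wires: wire(a,C[n],P,pose,z,u0,v0,f,col)
    if out: cv2.imwrite(out,a)
    return a
E
python3 -c "
from look import *
plan(.5525,.2835,.15,-.29,'A')
C=cams()
w=[([prism(.06,.092,0,.034)],(.5912,-.0077,.212),.022,(0,0,255))]
a=zoom(C,'top',(285,160,345,220),6.5,w);b=zoom(C,'side',(300,160,360,220),6.5,w)
cv2.imwrite('pics/m5.png',np.hstack([a,b]))
print(edgefit(C,BOX,(.5525,.2835,-.29),0,('side',),fglum(80,125)))
"
```

```text
t: 14.2
tool_pos: [0.5512, 0.2821, 0.1781]
tool_rot: [0.233, 1.534, -0.223]
contact_force: [-0.3, 0.4, -0.2]
opening: 0.0854
A pos [0.5512 0.2821 0.1781] toolz yaw -0.291 xdir [ 0.025  0.003 -1.   ] -> shift [0.0281 0.0014 0.0003] q6 0.648 open 0.0854 F [-0.3  0.4 -0.2] t 14.2
   turn 3.141 -> q6 3.907
   turn -0.001 -> q6 0.765
   turn -3.143 -> q6 -2.376
(array([ 0.5514549 ,  0.28443663, -0.28067572]), [np.float64(0.2429478411958333)])
```

View pics/m5.png

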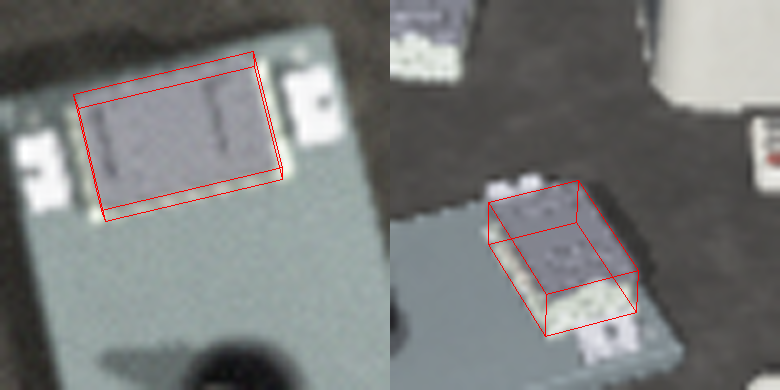

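```bash
python3 -c "
from h import *
plan(.5527,.2837,.003,-.29,'A')";python3 -m jog '[[[0.04,0.001,-0.001,0,-1],[0.08,0.001,-0.002,0,-1],[0.12,0.001,-0.003,0,-1],[0.15,0.001,-0.0033,0,-1],[0.165,0.001,-0.0033,0,-1],[0.174,0.001,-0.0033,0,-1],[0.174,0.001,-0.0033,0,-1],[0.174,0.001,-0.0033,0,-1],[0.174,0.001,-0.0033,0,0],[0.174,0.001,-0.0033,0,0.5],[0.174,0.001,-0.0033,0,1],[0.174,0.001,-0.0033,0,1]]]' 50;  python3 -m jog '[[[0,0,0,0,1],[0,0,0,0,1],[0,0,0,0,1]]]' 80
python3 -c "
from h import *
plan(.5525,.2835,.003,-.29,'A')"
```

```text
A pos [0.5517 0.2818 0.1789] toolz yaw -0.292 xdir [ 0.026  0.003 -1.   ] -> shift [ 0.1759  0.0002 -0.0039] q6 0.648 open 0.0852 F [ 1.  -0.8 -0.6] t 14.3
   turn 3.139 -> q6 3.907
   turn -0.002 -> q6 0.765
   turn -3.144 -> q6 -2.376
t: 15.5
tool_pos: [0.5551, 0.2849, 0.0072]
tool_rot: [0.235, 1.53, -0.221]
contact_force: [1.4, -0.7, 7.0]
opening: 0.059
t: 15.8
tool_pos: [0.5551, 0.285, 0.0074]
tool_rot: [0.235, 1.53, -0.221]
contact_force: [-0.6, 0.3, 1.7]
opening: 0.0588
A pos [0.5551 0.285  0.0074] toolz yaw -0.292 xdir [ 0.03   0.005 -1.   ] -> shift [ 0.0043 -0.0022 -0.0022] q6 0.653 open 0.0588 F [-0.6  0.3  1.7] t 15.8
   turn 3.139 -> q6 3.909
   turn -0.002 -> q6 0.767
   turn -3.144 -> q6 -2.375
```

```bash
python3 -m jog '[[[-0.03,0,0,0,1],[-0.07,0,0,0,1],[-0.11,0,0,0,1],[-0.13,0,0,0,1],[-0.13,0,0,0,1],[-0.13,0,0,0,1],[-0.13,0,0,0,1]]]' 80
python3 -c "
from h import *
plan(.5912,-.0070,.125,.212,'A')"
```

```text
t: 16.5
tool_pos: [0.5495, 0.2837, 0.1341]
tool_rot: [0.234, 1.534, -0.223]
contact_force: [0.0, -0.7, -1.9]
opening: 0.0586
A pos [0.5495 0.2837 0.1341] toolz yaw -0.292 xdir [ 0.025  0.003 -1.   ] -> shift [ 0.0093 -0.2665  0.1234] q6 0.653 open 0.0586 F [ 0.  -0.7 -1.9] t 16.5
   turn 2.638 -> q6 2.919
   turn -0.504 -> q6 -0.222
   turn -3.646 -> q6 -3.364
```

```bash
python3 -m jog '[[[0,-0.04,0.02,-0.07,1],[0,-0.08,0.04,-0.14,1],[0,-0.12,0.06,-0.21,1],[0,-0.16,0.08,-0.28,1],[0,-0.2,0.1,-0.36,1],[0.005,-0.24,0.12,-0.44,1],[0.009,-0.266,0.1235,-0.504,1],[0.009,-0.266,0.1235,-0.504,1],[0.009,-0.266,0.1235,-0.504,1],[0.009,-0.266,0.1235,-0.504,1],[0.009,-0.266,0.1235,-0.504,1]]]' 80
python3 -c "
from look import *
plan(.5912,-.0070,.07,.212,'A')
C=cams();p=tool()[0]['tool_pos']
w=[([prism(.06,.092,0,.034)],(.5912,-.0077,.212),.022,(0,255,0)),([prism(.06,.092,0,.034)],(p[0],p[1],.212),p[2]-.0074,(0,0,255))]
b=zoom(C,'side',(300,150,360,220),8,w,'pics/m6.png')
"
```

```text
t: 17.6
tool_pos: [0.5913, -0.0054, 0.1249]
tool_rot: [-0.166, 1.54, 0.168]
contact_force: [0.1, -0.2, -0.9]
opening: 0.0586
A pos [ 0.5913 -0.0054  0.1249] toolz yaw 0.213 xdir [ 0.024  0.003 -1.   ] -> shift [ 0.0549 -0.0015 -0.0018] q6 -0.354 open 0.0586 F [ 0.1 -0.2 -0.9] t 17.6
   turn 3.143 -> q6 2.916
   turn 0.001 -> q6 -0.226
   turn -3.14 -> q6 -3.367
```

View pics/m6.png

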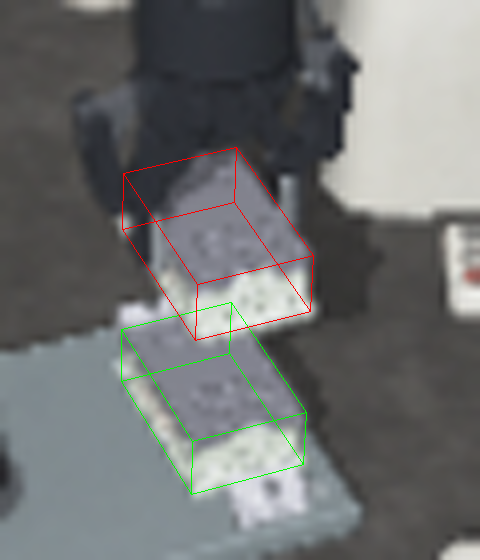

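```bash
python3 -m jog '[[[0.02,-0.001,-0.001,0,1],[0.04,-0.0015,-0.002,0,1],[0.05,-0.0015,-0.002,0,1],[0.055,-0.0015,-0.002,0,1],[0.058,-0.0015,-0.002,0,1],[0.061,-0.0015,-0.002,0,1],[0.064,-0.0015,-0.002,0,1],[0.064,-0.0015,-0.002,0,1],[0.064,-0.0015,-0.002,0,1]]]' 80
python3 -c "
from h import *
plan(.5912,-.007,.0634,.212,'B')"
```

```text
t: 18.6
tool_pos: [0.5924, -0.0073, 0.0636]
tool_rot: [-0.167, 1.538, 0.167]
contact_force: [-1.9, -0.5, 6.3]
opening: 0.0587
B pos [ 0.5924 -0.0073  0.0636] toolz yaw 0.214 xdir [ 0.027  0.003 -1.   ] -> shift [ 0.0002  0.0006 -0.0011] q6 -0.358 open 0.0587 F [-1.9 -0.5  6.3] t 18.6
   turn 3.143 -> q6 2.915
   turn 0.002 -> q6 -0.227
   turn -3.14 -> q6 -3.368
```

```bash
python3 -m jog '[[[0,0,-0.001,0,1],[0,0,-0.001,0,0.2],[0,0,-0.001,0,-0.3],[0,0,-0.001,0,-1],[0,0,-0.001,0,-1],[0,0,-0.001,0,-1],[-0.03,0,-0.001,0,-1],[-0.07,0,0,0,-1],[-0.11,0,0,0,-1],[-0.13,0,0,0,-1],[-0.13,0,0,0,-1],[-0.13,0,0,0,-1]]]' 
python3 -c "
from h import *
plan(.442,-.22,.17,-.485,'C')"
```

```text
t: 19.8
tool_pos: [0.5889, -0.0077, 0.1933]
tool_rot: [-0.167, 1.537, 0.167]
contact_force: [0.1, 0.3, -0.0]
opening: 0.0853
C pos [ 0.5889 -0.0077  0.1933] toolz yaw 0.214 xdir [ 0.027  0.003 -1.   ] -> shift [ 0.0187 -0.1763 -0.1891] q6 -0.358 open 0.0853 F [ 0.1  0.3 -0. ] t 19.8
   turn 3.84 -> q6 3.164
   turn 0.699 -> q6 0.022
   turn -2.443 -> q6 -3.12
```

```bash
python3 -m jog '[[[0,-0.03,-0.03,0.12,-1],[0,-0.06,-0.06,0.24,-1],[0,-0.09,-0.09,0.36,-1],[0,-0.12,-0.12,0.48,-1],[0,-0.15,-0.15,0.6,-1],[0.01,-0.176,-0.189,0.699,-1],[0.0187,-0.176,-0.189,0.699,-1],[0.0187,-0.176,-0.189,0.699,-1],[0.0187,-0.176,-0.189,0.699,-1],[0.0187,-0.176,-0.189,0.699,-1]]]' 
python3 -c "
from look import *
C=cams()
plan(.442,-.22,.006,-.485,'C')
w=[([prism(.06,.092,0,.034)],(.5912,-.0077,.212),.022,(0,255,0)),([prism(.06,.092,0,.034)],(.5912,-.0077,.212),.056,(0,0,255))]
a=zoom(C,'top',(285,150,345,220),6.5,w);b=zoom(C,'side',(300,150,360,220),6.5,w)
cv2.imwrite('pics/m7.png',np.hstack([a,b]))
print(edgefit(C,BOX,(.442,-.22,-.485),0,('side',),fglum(80,125)))
"
```

```text
t: 20.8
tool_pos: [0.4427, -0.2187, 0.1699]
tool_rot: [0.385, 1.513, -0.37]
contact_force: [-0.5, -0.2, 0.3]
opening: 0.0853
C pos [ 0.4429 -0.219   0.1704] toolz yaw -0.483 xdir [ 0.027  0.003 -1.   ] -> shift [ 0.1643 -0.0038 -0.004 ] q6 -0.141 open 0.0855 F [-0.4 -0.5  0.4] t 20.9
   turn 3.143 -> q6 3.161
   turn 0.002 -> q6 0.02
   turn -3.14 -> q6 -3.122
(array([ 0.44073729, -0.21887466, -0.46942051]), [np.float64(0.2359913038566914)])
```

View pics/m7.png

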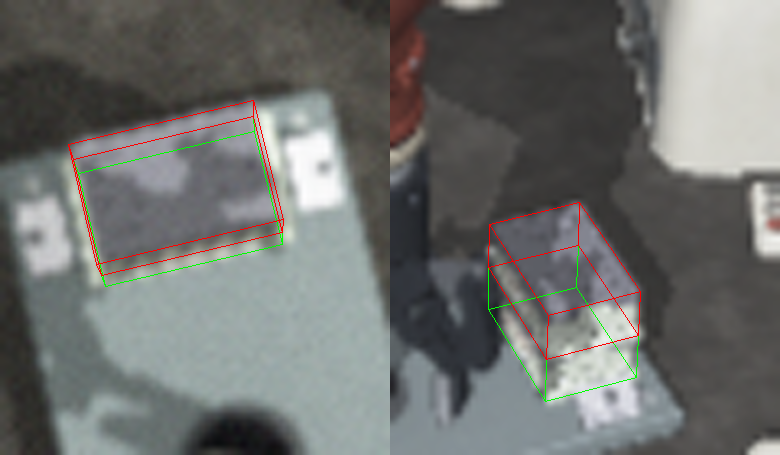

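```bash
python3 -c "
from h import *
plan(.443,-.219,.005,-.485,'C')";python3 -m jog '[[[0.04,-0.001,-0.001,0,-1],[0.08,-0.002,-0.002,0,-1],[0.12,-0.002,-0.0035,0,-1],[0.15,-0.002,-0.0035,0,-1],[0.16,-0.002,-0.0035,0,-1],[0.165,-0.002,-0.0035,0,-1],[0.165,-0.002,-0.0035,0,-1],[0.165,-0.002,-0.0035,0,-1],[0.165,-0.002,-0.0035,0,0],[0.165,-0.002,-0.0035,0,0.5],[0.165,-0.002,-0.0035,0,1],[0.165,-0.002,-0.0035,0,1]]]' 50;  python3 -m jog '[[[0,0,0,0,1],[0,0,0,0,1],[0,0,0,0,1]]]' 80
python3 -c "
from h import *
plan(.443,-.219,.003,-.485,'C')"
```

```text
C pos [ 0.4429 -0.219   0.1704] toolz yaw -0.483 xdir [ 0.027  0.003 -1.   ] -> shift [ 0.1653 -0.0025 -0.0036] q6 -0.141 open 0.0855 F [-0.4 -0.5  0.4] t 20.9
   turn 3.143 -> q6 3.164
   turn 0.002 -> q6 0.022
   turn -3.14 -> q6 -3.119
t: 22.1
tool_pos: [0.4446, -0.2195, 0.0071]
tool_rot: [0.384, 1.509, -0.371]
contact_force: [-0.4, -0.5, 6.4]
opening: 0.0587
t: 22.4
tool_pos: [0.4447, -0.2196, 0.0073]
tool_rot: [0.384, 1.508, -0.371]
contact_force: [-0.4, -0.4, 3.0]
opening: 0.0588
C pos [ 0.4447 -0.2196  0.0073] toolz yaw -0.483 xdir [ 0.03   0.001 -1.   ] -> shift [ 0.0043 -0.0003 -0.0019] q6 -0.146 open 0.0588 F [-0.4 -0.4  3. ] t 22.4
   turn 3.143 -> q6 3.157
   turn 0.002 -> q6 0.015
   turn -3.14 -> q6 -3.126
```

```bash
python3 -m jog '[[[-0.03,0,0,0,1],[-0.07,0,0,0,1],[-0.11,0,0,0,1],[-0.15,0,0,0,1],[-0.17,0,0,0,1],[-0.17,0,0,0,1],[-0.17,0,0,0,1],[-0.17,0,0,0,1]]]' 80
python3 -c "
from h import *
plan(.5912,-.0070,.15,.212,'C')"
```

```text
t: 23.2
tool_pos: [0.4384, -0.2189, 0.1744]
tool_rot: [0.385, 1.513, -0.37]
contact_force: [0.4, 0.3, -2.4]
opening: 0.0585
C pos [ 0.4384 -0.2189  0.1744] toolz yaw -0.483 xdir [ 0.026  0.004 -1.   ] -> shift [0.0291 0.2582 0.0363] q6 -0.146 open 0.0585 F [ 0.4  0.3 -2.4] t 23.2
   turn 2.446 -> q6 2.914
   turn -0.695 -> q6 -0.227
   turn -3.837 -> q6 -3.369
```

```bash
python3 -m jog '[[[0,0.03,0.005,-0.08,1],[0,0.07,0.01,-0.17,1],[0,0.11,0.015,-0.27,1],[0,0.15,0.02,-0.38,1],[0,0.19,0.025,-0.49,1],[0.01,0.23,0.03,-0.6,1],[0.02,0.258,0.0363,-0.695,1],[0.029,0.258,0.0363,-0.695,1],[0.029,0.258,0.0363,-0.695,1],[0.029,0.258,0.0363,-0.695,1],[0.029,0.258,0.0363,-0.695,1]]]' 80
python3 -c "
from h import *
plan(.5912,-.0070,.097,.212,'C')"
```

```text
t: 24.3
tool_pos: [0.5906, -0.0082, 0.15]
tool_rot: [-0.164, 1.538, 0.165]
contact_force: [0.4, -0.6, -1.2]
opening: 0.0587
C pos [ 0.5906 -0.0082  0.15  ] toolz yaw 0.21 xdir [ 0.026  0.004 -1.   ] -> shift [ 0.053   0.0011 -0.0006] q6 -0.355 open 0.0587 F [ 0.4 -0.6 -1.2] t 24.3
   turn 3.14 -> q6 2.916
   turn -0.002 -> q6 -0.226
   turn -3.144 -> q6 -3.367
```

```bash
python3 -m jog '[[[0.02,0.001,-0.0005,0,1],[0.035,0.001,-0.001,0,1],[0.043,0.001,-0.001,0,1],[0.046,0.001,-0.001,0,1],[0.049,0.001,-0.001,0,1],[0.052,0.001,-0.001,0,1],[0.0545,0.001,-0.001,0,1],[0.0545,0.001,-0.001,0,1],[0.0545,0.001,-0.001,0,1]]]' 80
python3 -c "
from h import *
plan(.5912,-.007,.0973,.212,'C')"
```

```text
t: 25.2
tool_pos: [0.5916, -0.0073, 0.0977]
tool_rot: [-0.164, 1.537, 0.165]
contact_force: [-2.6, -0.3, 6.0]
opening: 0.0586
C pos [ 0.5916 -0.0073  0.0977] toolz yaw 0.21 xdir [ 0.027  0.003 -1.   ] -> shift [ 0.0004  0.0004 -0.0003] q6 -0.354 open 0.0586 F [-2.6 -0.3  6. ] t 25.2
   turn 3.14 -> q6 2.915
   turn -0.002 -> q6 -0.226
   turn -3.143 -> q6 -3.368
```

Locked height reached (0.0977 vs 0.0973 expected). Release and go towards the grey cover.

```bash
python3 -m jog '[[[0,0,-0.0005,0,1],[0,0,-0.0005,0,0.2],[0,0,-0.0005,0,-0.3],[0,0,-0.0005,0,-1],[0,0,-0.0005,0,-1],[0,0,-0.0005,0,-1],[-0.03,0,0,0,-1],[-0.07,0,0.002,0,-1],[-0.11,0,0.002,0,-1],[-0.13,0,0.002,0,-1],[-0.13,0,0.002,0,-1],[-0.13,0,0.002,0,-1]]]' 
python3 -c "
from look import *
plan(.4865,-.362,.17,.469,'cover')"
```

```text
t: 26.4
tool_pos: [0.59, -0.0073, 0.2274]
tool_rot: [-0.164, 1.537, 0.165]
contact_force: [-0.7, 0.4, -0.9]
opening: 0.0856
cover pos [ 0.59   -0.0073  0.2274] toolz yaw 0.21 xdir [ 0.027  0.003 -1.   ] -> shift [ 0.0534 -0.3251 -0.1767] q6 -0.353 open 0.0856 F [-0.7  0.4 -0.9] t 26.4
   turn 2.883 -> q6 2.032
   turn -0.259 -> q6 -1.109
   turn -3.4 -> q6 -4.251
```

```bash
python3 -m jog '[[[0,-0.04,-0.02,-0.03,-1],[0,-0.08,-0.04,-0.06,-1],[0,-0.12,-0.06,-0.1,-1],[0.01,-0.16,-0.08,-0.14,-1],[0.02,-0.2,-0.1,-0.18,-1],[0.03,-0.24,-0.125,-0.22,-1],[0.04,-0.28,-0.15,-0.259,-1],[0.0534,-0.325,-0.1767,-0.259,-1],[0.0534,-0.325,-0.1767,-0.259,-1],[0.0534,-0.325,-0.1767,-0.259,-1],[0.0534,-0.325,-0.1767,-0.259,-1]]]' 
python3 -c "
from look import *
C=cams()
plan(.4865,-.362,.02,.469,'cover')
r,e=edgefit(C,[COVER[0]],(.4855,-.3629,.469),0,('side',),fglum(80,125)); print(r,e)
g=(.5912,-.0077,.212)
w=[([prism(.06,.092,0,.034)],g,z,(0,0,255)) for z in(.022,.056,.09)]+[(COVER,r,0,(0,255,0))]
a=zoom(C,'top',(285,140,345,220),5.5,w);b=zoom(C,'side',(290,140,360,220),5.5,w)
cv2.imwrite('pics/m8.png',np.hstack([a,b]))
zoom(C,'side',(280,240,350,310),8,w,'pics/m9.png')
"
```

```text
t: 27.5
tool_pos: [0.4863, -0.3606, 0.1687]
tool_rot: [-0.368, 1.513, 0.366]
contact_force: [0.4, 0.1, -0.1]
opening: 0.0856
cover pos [ 0.4871 -0.3605  0.1699] toolz yaw 0.471 xdir [ 0.027  0.004 -1.   ] -> shift [ 0.1498  0.0002 -0.0051] q6 -1.246 open 0.0855 F [ 0.6 -0.4  0.9] t 27.6
   turn 3.144 -> q6 2.028
   turn 0.002 -> q6 -1.113
   turn -3.139 -> q6 -4.255
[ 0.48479744 -0.36057061  0.45730643] [np.float64(0.27984814495915633)]
```

View pics/m8.png

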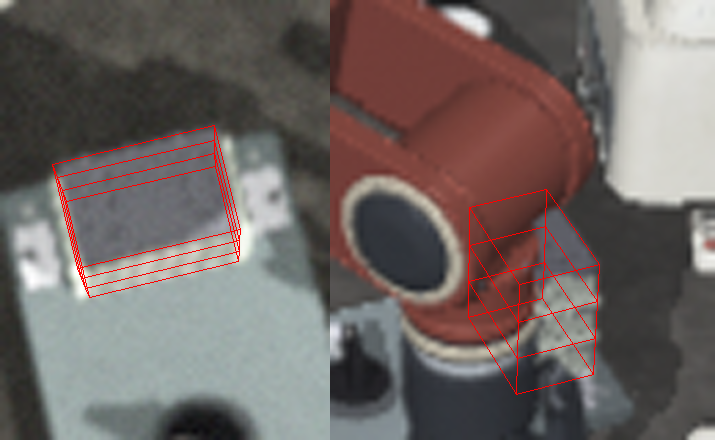

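View pics/m9.png

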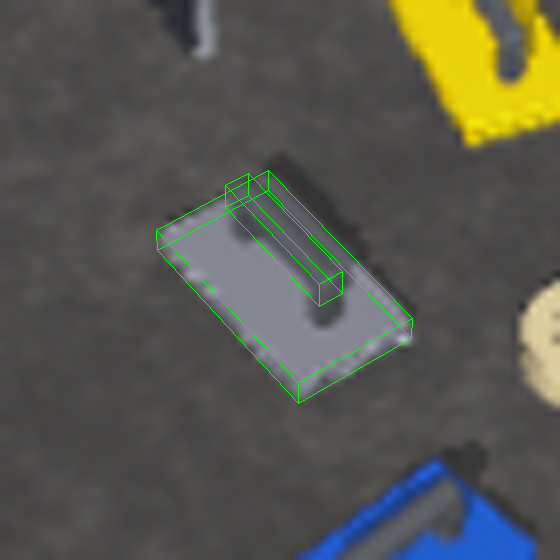

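```bash
python3 -c "
from look import *
C=cams();d=C['top']
p=np.array([(475,245),(525,325),(380,405),(335,325)])/5.3+[340-.41,150-.41]
X=unproj(d,p,.011);print(X.round(4),X.mean(0).round(4))
e=X[0]-X[3];print(np.linalg.norm(X-np.roll(X,1,0),axis=1))
p=np.array([(412,322),(300,385),(157,233),(270,172)])/8+[280-.44,240-.44]
b=np.array([(175,285)])
# rim on side image, measured from the wire picture corners incl. image offset
w=[([COVER[0]],(.4855,-.3629,.466),0,(0,255,0)),(COVER[1:],(.4855,-.3629,.466),0,(0,0,255))]
zoom(C,'side',(285,255,340,300),14,w,'pics/m10.png')
import copy
im=cv2.imread('pics/top0.png');D={'top':dict(d,color=im[:,:,::-1])}
zoom(D,'top',(395,190,445,230),14,w,'pics/m11.png')
"
```

```text
[[ 0.5351 -0.3955  0.011 ]
 [ 0.4838 -0.4235  0.011 ]
 [ 0.4364 -0.3295  0.011 ]
 [ 0.487  -0.3043  0.011 ]] [ 0.4856 -0.3632  0.011 ]
[0.10307666 0.05846913 0.10526437 0.0565104 ]
```

View pics/m10.png

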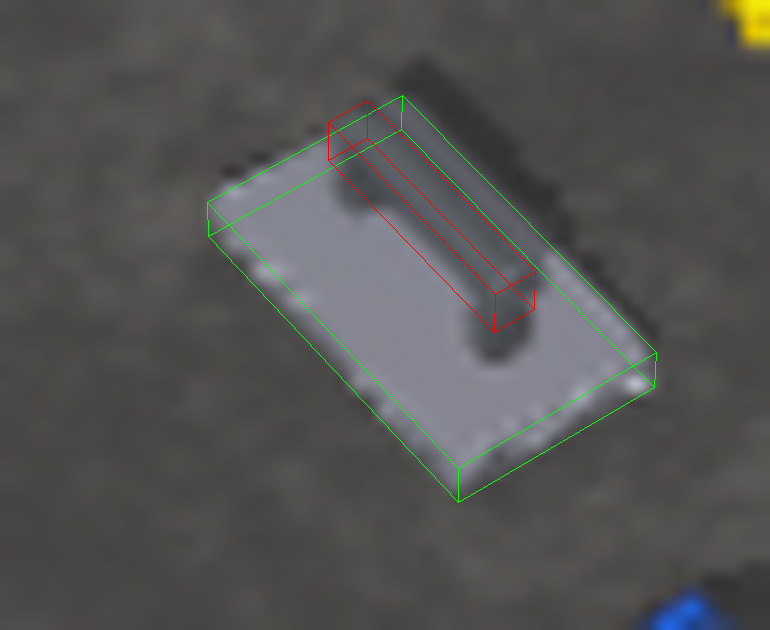

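View pics/m11.png

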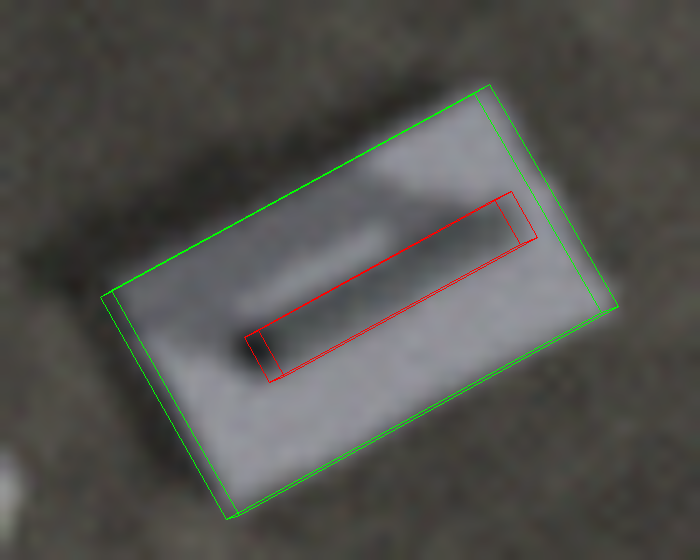

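```bash
python3 -c "
from h import *
plan(.486,-.3613,.021,.468,'cover')"; python3 -m jog '[[[0.04,0,-0.001,0,-1],[0.08,0,-0.003,0,-1],[0.12,0,-0.0045,0,-1],[0.14,0,-0.0055,0,-1],[0.148,0,-0.0055,0,-1],[0.148,0,-0.0055,0,-1],[0.148,0,-0.0055,0,-1]]]' 
python3 -c "
from h import *
plan(.486,-.3613,.021,.468,'cover')"
```

```text
cover pos [ 0.4872 -0.3607  0.1704] toolz yaw 0.471 xdir [ 0.028  0.003 -1.   ] -> shift [ 0.1493  0.0015 -0.0052] q6 -1.246 open 0.0853 F [ 0.7 -0.3 -0.5] t 27.7
   turn 3.145 -> q6 2.03
   turn 0.003 -> q6 -1.112
   turn -3.138 -> q6 -4.253
t: 28.4
tool_pos: [0.4876, -0.3634, 0.0242]
tool_rot: [-0.373, 1.51, 0.364]
contact_force: [-0.1, 0.2, 1.0]
opening: 0.0852
cover pos [ 0.4876 -0.3634  0.0242] toolz yaw 0.472 xdir [ 0.03   0.001 -1.   ] -> shift [ 0.0031  0.0027 -0.0006] q6 -1.255 open 0.0852 F [-0.1  0.2  1. ] t 28.4
   turn 3.146 -> q6 2.024
   turn 0.004 -> q6 -1.118
   turn -3.138 -> q6 -4.259
```

```bash
python3 -m jog '[[[0.002,0.0025,-0.0005,0.003,-1],[0.002,0.0025,-0.0005,0.003,-1],[0.002,0.0025,-0.0005,0.003,0],[0.002,0.0025,-0.0005,0.003,0.5],[0.002,0.0025,-0.0005,0.003,0.8],[0.002,0.0025,-0.0005,0.003,1],[0.002,0.0025,-0.0005,0.003,1],[0.002,0.0025,-0.0005,0.003,1],[0.002,0.0025,-0.0005,0.003,1],[0.002,0.0025,-0.0005,0.003,1]]]' 60
python3 -c "
from h import *
plan(.486,-.3613,.021,.468,'cover')"
```

```text
t: 29.4
tool_pos: [0.486, -0.3614, 0.0223]
tool_rot: [-0.371, 1.51, 0.362]
contact_force: [-2.0, 1.2, 2.7]
opening: 0.0102
cover pos [ 0.486  -0.3614  0.0223] toolz yaw 0.469 xdir [ 0.029  0.001 -1.   ] -> shift [0.0013 0.0002 0.    ] q6 -1.252 open 0.0102 F [-2.   1.2  2.7] t 29.4
   turn 3.143 -> q6 2.024
   turn 0.001 -> q6 -1.118
   turn -3.14 -> q6 -4.259
```

```bash
python3 -m jog '[[[-0.03,0,0,0,1],[-0.07,0,0,0,1],[-0.11,0,0,0,1],[-0.15,0,0,0,1],[-0.185,0,0,0,1],[-0.185,0,0,0,1],[-0.185,0,0,0,1],[-0.185,0,0,0,1]]]' 80
python3 -c "
from h import *
plan(.5912,-.0070,.19,.212,'cover')"
```

```text
t: 30.2
tool_pos: [0.4797, -0.3607, 0.2045]
tool_rot: [-0.368, 1.513, 0.364]
contact_force: [-1.2, -0.5, -1.9]
opening: 0.0101
cover pos [ 0.4797 -0.3607  0.2045] toolz yaw 0.469 xdir [ 0.027  0.004 -1.   ] -> shift [0.0188 0.2653 0.2589] q6 -1.251 open 0.0101 F [-1.2 -0.5 -1.9] t 30.2
   turn 3.399 -> q6 2.915
   turn 0.257 -> q6 -0.227
   turn -2.885 -> q6 -3.369
```

```bash
python3 -m jog '[[[0,0.03,0.03,0.03,1],[0,0.06,0.06,0.06,1],[0,0.095,0.095,0.1,1],[0,0.13,0.13,0.14,1],[0,0.165,0.165,0.18,1],[0,0.2,0.2,0.22,1],[0,0.235,0.235,0.257,1],[0.005,0.265,0.259,0.257,1],[0.01,0.265,0.259,0.257,1],[0.01,0.265,0.259,0.257,1],[0.01,0.265,0.259,0.257,1],[0.01,0.265,0.259,0.257,1]]]' 80
python3 -c "
from look import *
C=cams();plan(.5912,-.0070,.15,.212,'cover')
p=tool()[0]['tool_pos']
w=[([prism(.06,.092,0,.034)],(.5912,-.0077,.212),z,(0,255,0)) for z in(.022,.056,.09)]+[(COVER,(p[0],p[1],.212),p[2]-.0223,(0,0,255))]
zoom(C,'side',(295,120,365,215),6.2,w,'pics/m12.png')"
```

```text
t: 31.4
tool_pos: [0.5909, -0.0085, 0.1982]
tool_rot: [-0.164, 1.539, 0.165]
contact_force: [0.7, 0.5, -1.5]
opening: 0.0101
cover pos [ 0.5912 -0.0084  0.1989] toolz yaw 0.21 xdir [ 0.027  0.004 -1.   ] -> shift [ 0.0489  0.0015 -0.001 ] q6 -0.355 open 0.0103 F [-1.1 -0.  -1.3] t 31.5
   turn 3.14 -> q6 2.917
   turn -0.002 -> q6 -0.225
   turn -3.144 -> q6 -3.367
```

View pics/m12.png

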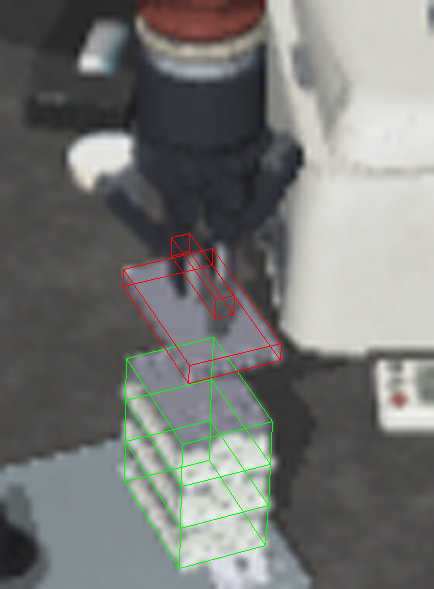

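```bash
python3 -m jog '[[[0.02,0.001,-0.0005,0,1],[0.035,0.0013,-0.001,0,1],[0.042,0.0013,-0.001,0,1],[0.045,0.0013,-0.0012,0,1],[0.048,0.0013,-0.0012,0,1],[0.051,0.0013,-0.0012,0,1],[0.0545,0.0013,-0.0012,0,1],[0.0545,0.0013,-0.0012,0,1],[0.0545,0.0013,-0.0012,0,1]]]' 80
python3 -c "
from h import *
plan(.5912,-.007,.1463,.212,'cover')"
```

```text
t: 32.4
tool_pos: [0.5921, -0.0072, 0.1463]
tool_rot: [-0.164, 1.535, 0.165]
contact_force: [-1.7, 1.4, 5.5]
opening: 0.0099
cover pos [ 0.5921 -0.0072  0.1463] toolz yaw 0.21 xdir [ 0.029  0.003 -1.   ] -> shift [ 0.      0.0004 -0.0009] q6 -0.354 open 0.0099 F [-1.7  1.4  5.5] t 32.4
   turn 3.14 -> q6 2.916
   turn -0.002 -> q6 -0.226
   turn -3.143 -> q6 -3.367
```

```bash
python3 -m jog '[[[0,0,-0.0008,0,1],[0,0,-0.0008,0,0.6],[0,0,-0.0008,0,0.2],[0,0,-0.0008,0,-0.3],[0,0,-0.0008,0,-1],[0,0,-0.0008,0,-1],[-0.03,0,0,0,-1],[-0.06,0,0.0015,0,-1],[-0.09,0,0.002,0,-1],[-0.1,0,0.002,0,-1],[-0.1,0,0.002,0,-1],[-0.1,0,0.002,0,-1]]]' 
python3 -c "
from look import *
plan(.459,-.036,.24,.033,'knob')"
```

```text
t: 33.6
tool_pos: [0.5905, -0.007, 0.2447]
tool_rot: [-0.164, 1.537, 0.165]
contact_force: [0.0, 0.6, -1.8]
opening: 0.0854
knob pos [ 0.5905 -0.007   0.2447] toolz yaw 0.21 xdir [ 0.027  0.004 -1.   ] -> shift [ 0.001  -0.0009 -0.1348] q6 -0.352 open 0.0854 F [ 0.   0.6 -1.8] t 33.6
   turn 3.319 -> q6 3.03
   turn 0.177 -> q6 -0.112
   turn -2.964 -> q6 -3.253
```

```bash
python3 -m jog '[[[0,0,-0.03,0.06,-1],[0,0,-0.06,0.12,-1],[0,0,-0.09,0.177,-1],[0,0,-0.12,0.177,-1],[0.001,-0.0009,-0.135,0.177,-1],[0.001,-0.0009,-0.135,0.177,-1],[0.001,-0.0009,-0.135,0.177,-1],[0.001,-0.0009,-0.135,0.177,-1]]]' 
python3 -c "
from look import *
C=cams();plan(.4596,-.0353,.042,.033,'knob')
p=tool()[0]['tool_pos']
w=[([prism(.06,.092,0,.034)],(.5912,-.0077,.212),z,(0,255,0)) for z in(.022,.056,.09)]+[(COVER,(.5912,-.0077,.212),.124,(0,0,255))]
a=zoom(C,'side',(265,120,365,215),6,w)
cv2.imwrite('pics/m13.png',a)"
```

```text
t: 34.4
tool_pos: [0.459, -0.0359, 0.2392]
tool_rot: [-0.023, 1.545, 0.029]
contact_force: [0.6, -0.5, 0.5]
opening: 0.085
knob pos [ 0.4592 -0.0359  0.2396] toolz yaw 0.034 xdir [ 0.026  0.004 -1.   ] -> shift [ 0.1975 -0.     -0.0047] q6 -0.28 open 0.0853 F [0.3 0.2 0.4] t 34.5
   turn 3.142 -> q6 3.031
   turn 0.001 -> q6 -0.11
   turn -3.141 -> q6 -3.252
```

View pics/m13.png

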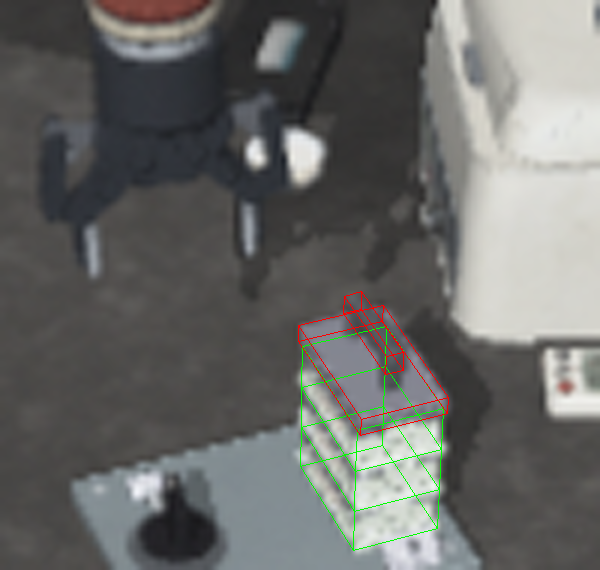

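```bash
python3 -m jog '[[[0.04,0,-0.001,0,-1],[0.08,0,-0.002,0,-1],[0.12,0,-0.003,0,-1],[0.16,0,-0.004,0,-1],[0.185,0,-0.005,0,-1],[0.197,0,-0.005,0,-1],[0.197,0,-0.005,0,-1],[0.197,0,-0.005,0,-1],[0.197,0,-0.005,0,-1]]]' 40
python3 -c "
from look import *
plan(.4596,-.0353,.042,.033,'knob')"
```

```text
t: 35.4
tool_pos: [0.4611, -0.0356, 0.0446]
tool_rot: [-0.024, 1.541, 0.028]
contact_force: [-0.2, 0.8, -0.3]
opening: 0.0853
knob pos [ 0.4611 -0.0356  0.0446] toolz yaw 0.034 xdir [ 0.03   0.003 -1.   ] -> shift [ 0.0026  0.0004 -0.0016] q6 -0.283 open 0.0853 F [-0.2  0.8 -0.3] t 35.4
   turn 3.142 -> q6 3.027
   turn 0.001 -> q6 -0.114
   turn -3.141 -> q6 -3.256
```

```bash
python3 -m jog '[[[0.003,0,-0.0016,0,-1],[0.003,0,-0.0016,0,0],[0.003,0,-0.0016,0,0.4],[0.003,0,-0.0016,0,0.7],[0.003,0,-0.0016,0,1],[0.003,0,-0.0016,0,1],[0.003,0,-0.0016,0,1],[0.003,0,-0.0016,0,1],[0.003,0,-0.0016,0,1]]]' 40
python3 -c "
from look import *
plan(.4596,-.0353,.042,.033,'knob')"
python3 -m jog '[[[0,0,0,0.14,1],[0,0,0,0.28,1],[0,0,0,0.42,1],[0,0,0,0.56,1],[0,0,0,0.7,1],[0,0,0,0.84,1],[0,0,0,0.98,1],[0,0,0,1.12,1],[0,0,0,1.26,1],[0,0,0,1.4,1],[0,0,0,1.4,1],[0,0,0,1.4,1]]]' 40
python3 -c "
from h import *
plan(.4596,-.0353,.039,.212+np.pi/2,'knob');print(tool()[0]['wrist_torque'])"
```

```text
t: 36.3
tool_pos: [0.4594, -0.0357, 0.0417]
tool_rot: [-0.025, 1.542, 0.029]
contact_force: [-1.0, -0.6, 2.8]
opening: 0.0113
knob pos [ 0.4594 -0.0357  0.0417] toolz yaw 0.034 xdir [ 0.029  0.003 -1.   ] -> shift [-0.0003  0.0004  0.0003] q6 -0.284 open 0.0113 F [-1.  -0.6  2.8] t 36.3
   turn 3.143 -> q6 3.027
   turn 0.001 -> q6 -0.114
   turn -3.141 -> q6 -3.256
t: 37.5
tool_pos: [0.4594, -0.0358, 0.0417]
tool_rot: [1.068, 1.279, -1.035]
contact_force: [-0.2, 0.5, 1.2]
opening: 0.0114
knob pos [ 0.4594 -0.0358  0.0417] toolz yaw -1.363 xdir [ 0.029  0.003 -1.   ] -> shift [ 0.0027  0.0002 -0.0004] q6 1.113 open 0.0114 F [-0.2  0.5  1.2] t 37.5
   turn 3.137 -> q6 4.419
   turn -0.004 -> q6 1.278
   turn -3.146 -> q6 -1.864
[-0.22374601  0.44785882  0.21147747]
```

Turned back; release, rise, and move aside to inspect.

```bash
python3 -m jog '[[[0,0,0,0,0.5],[0,0,0,0,0],[0,0,0,0,-0.5],[0,0,0,0,-1],[0,0,0,0,-1],[0,0,0,0,-1],[-0.04,0,0,0,-1],[-0.08,0,0,0,-1],[-0.12,0,0,0,-1],[-0.16,0,0,0,-1],[-0.16,0,0,0,-1],[-0.16,0,0,0,-1]]]'
python3 -c "
from look import *
plan(.42,.22,.22,-.335,'away')"
```

```text
t: 38.7
tool_pos: [0.4555, -0.0364, 0.203]
tool_rot: [1.069, 1.276, -1.033]
contact_force: [0.4, 0.5, -0.0]
opening: 0.0853
away pos [ 0.4555 -0.0364  0.203 ] toolz yaw -1.363 xdir [ 0.032  0.002 -0.999] -> shift [-0.0176  0.0187 -0.2581] q6 1.113 open 0.0853 F [ 0.4  0.5 -0. ] t 38.7
   turn 2.114 -> q6 3.958
   turn -1.028 -> q6 0.816
   turn -4.17 -> q6 -2.325
```

```bash
python3 -m jog '[[[-0.01,0,-0.04,0,-1],[-0.01,0,-0.08,0,-1],[-0.01,0,-0.12,0,-1],[-0.01,0,-0.16,0,-1],[-0.01,0,-0.2,0,-1],[-0.01,0.01,-0.258,0,-1],[-0.01,0.01,-0.258,0,-1],[-0.01,0.01,-0.258,0,-1],[-0.01,0.01,-0.258,0,-1]]]'
python3 -c "
from look import *
C=cams();g=(.5912,-.0077,.212)
w=[([prism(.06,.092,0,.034)],g,z,(0,255,0)) for z in(.022,.056,.09)]+[(COVER,g,.124,(0,0,255))]
cv2.imwrite('pics/n1.png',np.hstack([zoom(C,'top',(275,120,365,245),4.4),zoom(C,'side',(265,120,355,245),4.4)]))
cv2.imwrite('pics/n2.png',np.hstack([zoom(C,'top',(285,135,345,215),6.4,w),zoom(C,'side',(300,125,360,205),6.4,w)]))
cv2.imwrite('pics/n3.png',C['top']['color'][:,:,::-1])
print(tool()[0]['t'],tool()[0]['tool_pos'])"
```

```text
t: 39.6
tool_pos: [0.4112, 0.2173, 0.2106]
tool_rot: [1.067, 1.277, -1.035]
contact_force: [-0.2, 0.7, -0.2]
opening: 0.0852
39.7 [0.41174706 0.21677219 0.21128698]
```

View pics/n1.png

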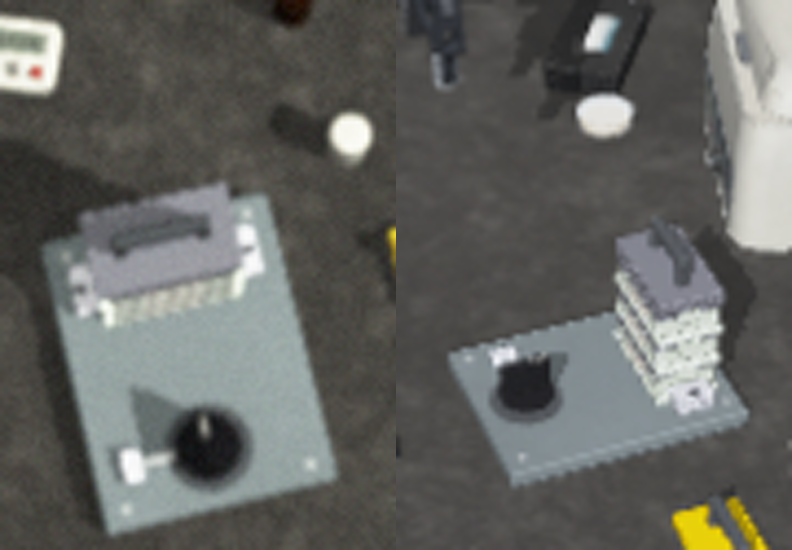

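View pics/n2.png

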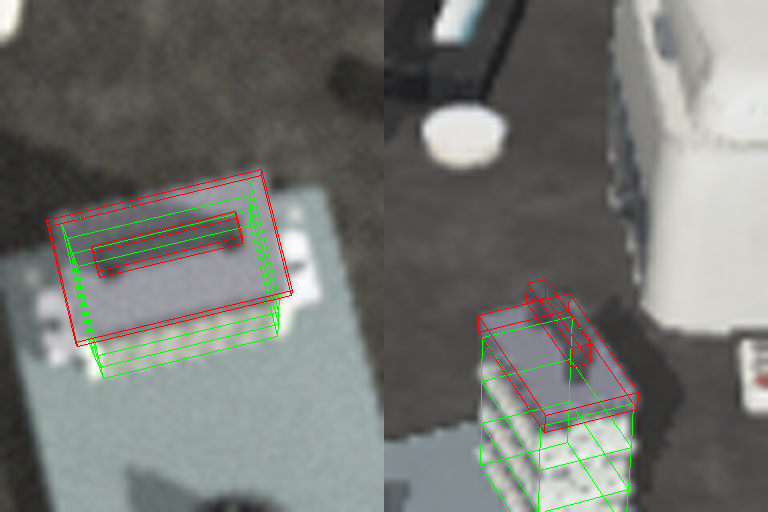

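View pics/n3.png

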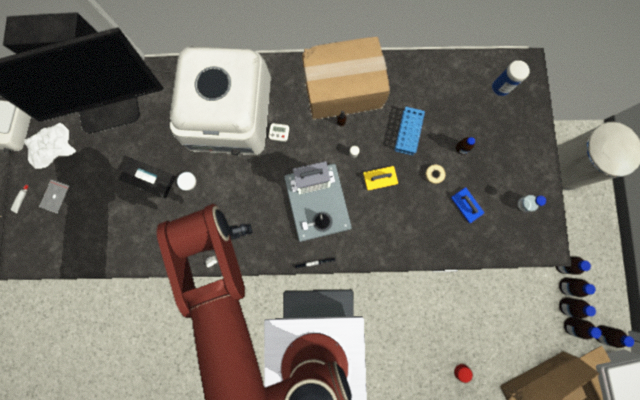

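```bash
python3 -c "
from station import ctrl
print(ctrl.finish_job()); o=ctrl.get_obs(); print(o['t'],o['contact_force'])"
```

```text
the job is handed in; nothing more can be done
None
the job is handed in; nothing more can be done
```

I handed the job in at about 40 s of simulated time. There is no verdict to report, because the hand-in gives none. I turned the knob open by about 1.4 rad, stacked the three sample boxes that were present, set the grey cover on top, and turned the knob back by about 1.4 rad.

**Heights:** on the seat and at each level above it, the tool stopped within 0.5 mm of the locked height. A box riding on the lugs would have shown 5 mm too high.

**Final pictures:**
- The stack and cover match the locked model in both camera views, to about a pixel (3–4 mm).
- The jaws are shut on the bottom box, and the knob's mark is back where it started. I judged the knob angle from the pictures and the wrist turn, since the joint cannot be read directly.
- The tape roll, dish, jar and the yellow and blue covers look unmoved.
- The arm stood clear of everything.

**Small disagreements:** the two cameras differed by up to 2 mm in the position of the boxes. The tool also built up a tilt of about 0.03 rad over the run, but no placement missed because of it.

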